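# Strip-down bench: clear the stack of saw parts

### The arm

A 7-joint arm with a two-finger parallel gripper is mounted at the origin on the work surface. World frame = base frame: x ahead of the robot, y to its left, z up, the work surface at z = 0. Lengths are in m, angles in rad, forces in N, time in s.
With the tool pointing down it reaches from about 0.4 to 0.875 m from the base axis. Payload 19.3 kg.
Tool frame: the origin (TCP) lies at the very end of the fingers, on their centre line; the grasp point (between the pads) lies 19 mm behind it; y points along the fingers, x is the direction in which the jaws open and shut, and the axes are right-handed (so a half turn about y gives the same grasp; the last joint's range is limited). The gripper opens to 85 mm and grips with 20 to 120 N. Pads are 22 mm wide; open, the fingers measure 114 mm over their backs; the gripper's body (76 mm by 85 mm) begins 54 mm behind the grasp point. The pads swing forward as they close: fully open they stand 13 mm farther back than shut.
Start: joints at [1.142, 0.521, -0.036, 1.599, 0.021, 1.021, -0.113], TCP at [0.219, -0.585, 0.231] pointing down, gripper open.
Joint ranges: [-2.91, 2.91], [-0.3, 2.13], [-1.5, 1.42], [0.17, 2.43], [-1.26, 4.41], [0.16, 1.93], [-2.52, 2.52]. Speed limits (rad/s): [1.89, 1.89, 2.39, 2.39, 3.01, 3.01, 3.01].

### API

Orientations are given as [roll, pitch, yaw] about the fixed x, y, z axes, in that order (R = Rz(yaw) Ry(pitch) Rx(roll)).
In Python, from workcell import bot gives the robot as it stands. The module is installed in compiled form; this text tells all that it offers.
- The arm moves only by the shell command python3 -m crank 'ROWS' [FORCE]. ROWS is JSON, a list of rows, each an object of numbers: "hand": the closure, from 0 (fully open) to 1 (shut); "dx", "dy", "dz": the shift along the tool's x, y, z in mm; "yaw": the turn about the tool's y in rad. In form: [{"hand": .., "dx": .., "dy": .., "dz": .., "yaw": ..}, ...]. A call has 1 to 12 rows; each row is the pose to reach, as a shift and turn from the pose commanded when the call began, along the tool's axes at that moment; what a row does not reach only later rows make up. A row lasts 1/12 s, in which the tool goes at most 41.7 mm and 7.16 degrees, less where a joint would pass 70% of its speed; a pose out of reach is approached as far as the arm can. A call with a gripper value outside its range is refused whole. The fingers move at their own pace and stop on an object; FORCE is the grip in N (left out, the last holds). Time passes only in rows, so rows that repeat a pose let the fingers close. It gives the time, the measured TCP pose, the force and the opening at its end, in the units of the state.
- bot.observe(): the state, without advancing time (a new reading comes with each control period).
- bot.grab_frame(name): name is "scene" or "top" or "wrist"; returns the picture (384x512x3 uint8, red, green, blue); there is no depth.
- bot.camera_info(name): a dict with "fx", "fy", "cx", "cy" (pixels), "rvec" (rotation vector, rad) and "tvec" (3), from world to camera coordinates, as OpenCV has them. Camera axes: x right, y down, z forward; pixel columns grow to the right and rows downward; lengths in m; the calibration is good to about 2 mm. A picture is of the moment at which its call begins: read the wrist's pose just before it. camera_info takes no time and is no camera call; for the wrist camera it gives the pose at the moment of the call.
- bot.job_done(): hands the job in, once; it reports no verdict.
The state is a dict: "clock": time; "qpos": joint angles; "qd": joint speeds; "joint_efforts": joint torques, N m; "position": TCP position; "tool_rot": TCP orientation; "force": force on the tool from outside, world axes, zero at the start; "moment": the same for the moment, N m; "grip_width": finger opening in m.
Only numpy, scipy, OpenCV 4.12 (cv2) and the standard library are available. Lean on these libraries where they do the work, as an engineer would, in place of code of your own. Each camera call takes 0.05 s, during which the arm holds its last target.

### The job

Take the stack of engine parts apart from the top down: push the worn piston well down through the sprung flap of the scrap box, past its free edge, before letting it drop, so that the flap closes over it, then set the toothed sprocket on the square board, the clutch drum on the round board and the cover plate on the oblong board, in that order. Set each of the three down flat, the same way up as now, in the middle of its board over the dark outline, the cover lying along its board; never let them tip over, and leave the oil bottle standing where it is.

Things in the scene. Friction and masses are not known exactly. Their poses are not given: they have to be found in the camera images.
- piston: worn aluminium piston, a plain upright cylinder 32 mm in diameter and 26 mm tall with two dark ring grooves; starts on top of the stack, standing on the sprocket (its underside 52 mm above the bench, its top 78 mm). Origin at the centre of its underside, z up. About 80 g
- sprocket: dark steel toothed wheel, 12 teeth, 46 mm over the tooth tips (44 to 46 mm across anywhere), 14 mm thick, second from the top, lying flat on the drum (underside 38 mm above the bench). Origin at the centre of its underside, z up. About 100 g
- drum: clutch drum, a bright steel disc 60 mm in diameter and 24 mm tall with small holes around its top, third from the top, lying on the cover (underside 14 mm above the bench). Origin at the centre of its underside, z up. About 250 g
- cover: oblong aluminium cover plate at the bottom of the stack, flat on the bench: body 64 mm (own x) by 104 mm (own y), 14 mm thick, with a 30 mm wide lug 10 mm thick reaching 8 mm out at each end (120 mm over all along y). Origin at the centre of its underside, z up; either way round is the same. About 200 g
- square_board: square board 90 x 90 mm, inlay a toothed wheel, for the sprocket; 10 mm thick plywood, fixed, origin at the centre of its underside (its top lies 10 mm above the origin), with a flat dark inlay in the middle showing the outline of its part; no rim
- round_board: round board 104 mm in diameter, inlay a 60 mm disc, for the drum; 10 mm thick plywood, fixed, origin at the centre of its underside (its top lies 10 mm above the origin), with a flat dark inlay in the middle showing the outline of its part; no rim
- oblong_board: oblong board 100 mm (own x) by 150 mm (own y), inlay a 66 x 122 mm oblong, for the cover, whose long side (y) goes along the board's y; 10 mm thick plywood, fixed, origin at the centre of its underside (its top lies 10 mm above the origin), with a flat dark inlay in the middle showing the outline of its part; no rim
- scrap_box: fixed grey steel scrap box, 100 mm (own x) by 160 mm (own y), 90 mm tall, walls 5 mm, floor 4 mm; origin at the centre of its underside, z up. Its top is open from x = -45 to +11 mm and y = -75 to +75 mm (own frame); this slot, centred at x = -17 mm, is covered by the flap; the rest of the top (+x side) is a fixed roof
- flap (a joint): the box's bright steel flap, 52 x 146 mm, 86 mm high, closing the slot; hinged on its +x edge (box x = +11 mm) it swings down: 0 closed (level), to 1.4 rad. A weak spring shuts it (0.02 to 0.035 Nm, under 1 N at the free edge): the held piston pushes it open, drops clear if let go with its underside 55 to 70 mm below the box's top, and the flap shuts once the fingers leave
- oil_bottle: bystander: upright white oil bottle with a black cap, 52 mm in diameter, 130 mm tall; origin at the centre of its underside
Not all that is in view belongs to the job. What is shaped like the sprocket but green or purple is not meant.

How it is judged:
On the way, in this order (a step that is already met when the one before it is completed fails the run):
1. the piston is inside the scrap box (x of piston in the frame of scrap_box between -0.05 and 0.05 m and y of piston in the frame of scrap_box between -0.08 and 0.08 m and z of piston in the frame of scrap_box below 0.06 m), for 0.2 s.
2. the sprocket lies on the square board (horizontal distance between sprocket and square_board below 0.012 m and z of sprocket in the frame of square_board between 0.006 and 0.014 m and angle between sprocket's own z axis and vertical below 0.08 rad), for 0.2 s.
3. the drum lies on the round board (horizontal distance between drum and round_board below 0.012 m and z of drum in the frame of round_board between 0.006 and 0.014 m and angle between drum's own z axis and vertical below 0.08 rad), for 0.2 s.
4. the cover lies on the oblong board, along it (horizontal distance between cover and oblong_board below 0.012 m and z of cover in the frame of oblong_board between 0.006 and 0.014 m and angle between cover's own z axis and vertical below 0.08 rad and angle between the y axis of cover and the y axis of oblong_board, either way round below 0.17 rad), for 0.2 s.
At the end, for the whole second after the job is handed in: The piston is inside the scrap box with the flap shut (below 0.15 rad); sprocket, drum and cover lie flat and upright on the square, round and oblong board, each within 12 mm of its board's middle, the cover within 10 degrees of the board's long direction; all released and at rest (all of step 1 and all of step 2 and all of step 3 and all of step 4 and value of joint flap below 0.15 rad and linear speed of each of piston, sprocket, drum, cover below 0.02 m/s); the robot touches nothing.
It fails at once if the sprocket is tipped over (more than 35 degrees) (angle between sprocket's own z axis and vertical above 0.61 rad).
It fails at once if the drum is tipped over (more than 35 degrees) (angle between drum's own z axis and vertical above 0.61 rad).
It fails at once if the cover is tipped over (more than 35 degrees) (angle between cover's own z axis and vertical above 0.61 rad).
It fails at once if the oil bottle is shifted more than 20 mm or knocked over (distance of oil_bottle from where it was at the start of the episode above 0.02 m or angle between oil_bottle's own z axis and vertical above 0.3 rad).
It also fails if it takes over 109 s, if anything falls off the work surface, if the arm or the gripper's body presses on something with over 40 N, if the wrist force passes 120 N, or if a joint passes its speed limit or range.

## Working session

There is one attempt and no reset: what is moved stays moved. The work goes in short steps, Python scripts to look and compute and a shell command to move; the robot and the scene stay as the last step left them, time stands still between calls to the robot, and variables do not carry over. Pictures are saved under pics/ and viewed, and the job is handed in when it is done.

```bash
mkdir -p pics; ls
python3 - <<'E'
from workcell import bot
import cv2
s=bot.observe(); print({k:(v if not hasattr(v,'tolist') else v.tolist()) for k,v in s.items()})
for n in ("scene","top"):
    im=bot.grab_frame(n); cv2.imwrite(f"pics/{n}0.png",cv2.resize(im[:,:,::-1],(800,600),interpolation=cv2.INTER_CUBIC)); cv2.imwrite(f"pics/{n}0_raw.png",im[:,:,::-1])
    print(n,bot.camera_info(n))
print(bot.camera_info("wrist"))
E
```

```text
pics
{'clock': 0.0, 'qpos': [1.1418034634179095, 0.522039769146981, -0.03633610367925075, 1.6000230734328398, 0.02119098727708598, 1.0210530517311216, -0.11278222674339501], 'qd': [0.0008191995589683873, -0.00012117267995017277, -0.00010500201461544265, 0.0013055645926778815, 0.0004875359100893718, 0.0010405044517942505, -0.00017046490826219142], 'joint_efforts': [0.000997297938738484, -92.70972490310669, 1.9805274903774261, -36.993491649627686, 0.018008213373832405, 0.008041022520046681, -8.650021072753589e-05], 'position': [0.21931988117287574, -0.5848959727394851, 0.23070417130381013], 'tool_rot': [-1.5708644079926655, 0.0011366226104065902, -1.2119925975615107], 'force': [-0.9540160994330076, 0.7295121240447761, -0.25167300708221974], 'moment': [0.013220523779953093, -0.007950262937820035, -0.021931105898887245], 'grip_width': 0.08555993713125817}
scene {'fx': 463.96193653815567, 'fy': 463.96193653815567, 'cx': 253.4201190325915, 'cy': 183.87488542507074, 'rvec': array([ 1.10956682,  2.35198709, -1.06641755]), 'tvec': array([ 0.36089045, -0.25478873,  1.61333192])}
top {'fx': 463.00506854703104, 'fy': 463.00506854703104, 'cx': 253.8964549019825, 'cy': 196.39942941369372, 'rvec': array([ 2.20419696, -2.16373058,  0.03298918]), 'tvec': array([0.05677634, 0.57689576, 1.20467134])}
{'fx': 279.7666284187779, 'fy': 279.7666284187779, 'cx': 253.81133998252318, 'cy': 190.12827794856048, 'rvec': array([-2.35016333,  1.62800908,  0.27253613]), 'tvec': array([-0.6238467 , -0.04152567,  0.38208572])}
```

View pics/top0.png

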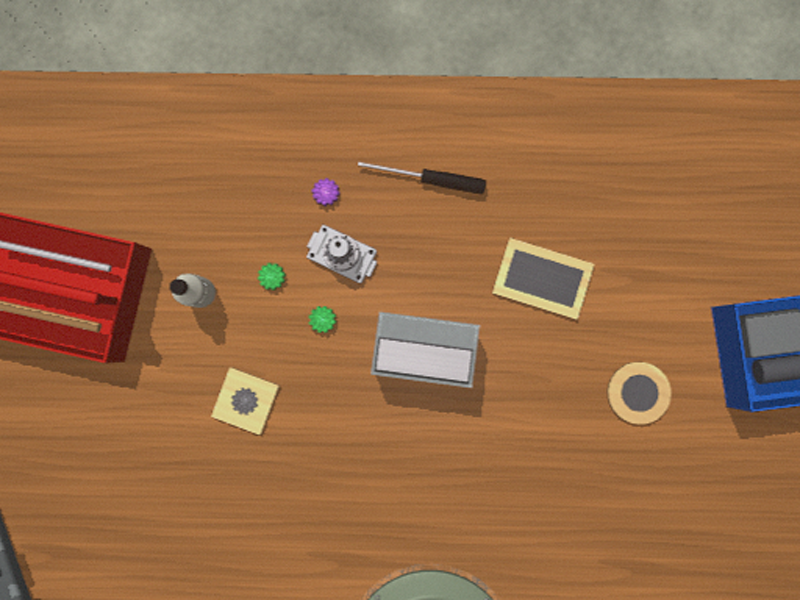

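View pics/scene0.png

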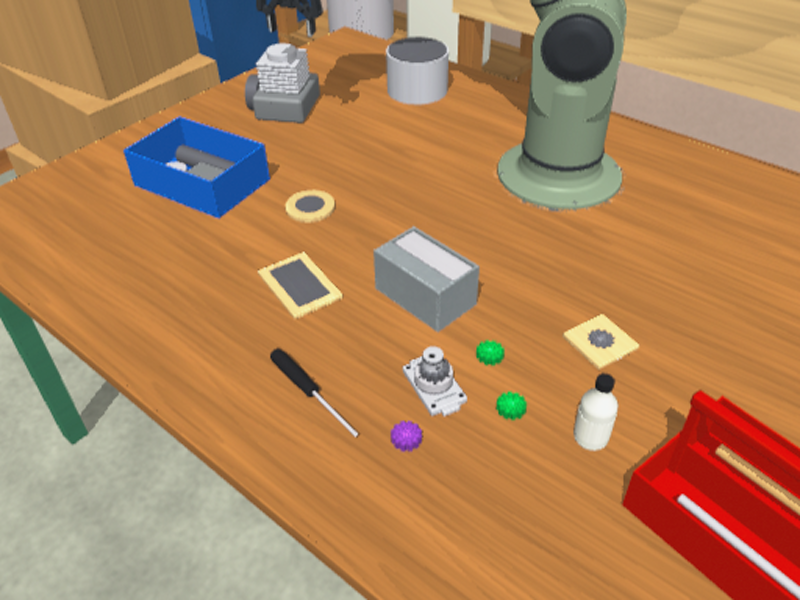

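The top view has +x upwards and +y to the left. At 800x600 the stack is at about (342,253), the box at (427,350) with its flap side (light) lower, the square board at (245,401), the round board at (640,393), the oblong board at (544,278) and the bottle at (190,290). Next I'll crop and measure.

```bash
cat > h.py <<'E'
import numpy as np, cv2
def proj(ci,P):
    K=np.array([[ci['fx'],0,ci['cx']],[0,ci['fy'],ci['cy']],[0,0,1.]])
    return cv2.projectPoints(np.asarray(P,float).reshape(-1,1,3),np.asarray(ci['rvec'],float),np.asarray(ci['tvec'],float),K,None)[0].reshape(-1,2)
def unproj(ci,uv,z):
    R=cv2.Rodrigues(np.asarray(ci['rvec'],float))[0]; t=np.asarray(ci['tvec'],float)
    uv=np.atleast_2d(np.asarray(uv,float))
    d=np.c_[(uv[:,0]-ci['cx'])/ci['fx'],(uv[:,1]-ci['cy'])/ci['fy'],np.ones(len(uv))]@R
    c=-R.T@t
    return c+d*((z-c[2])/d[:,2])[:,None]
E
python3 - <<'E'
from workcell import bot
from h import *
im=cv2.imread('pics/top0_raw.png'); ci=bot.camera_info('top')
hsv=cv2.cvtColor(im,cv2.COLOR_BGR2HSV)
s=512/800
# boards: light yellow
for n,(u,v),w in (('square',(245,401),70),('round',(640,393),70),('oblong',(544,278),110)):
    u*=s;v*=s
    h=int(w*s*.75); x0,y0=int(u)-h,int(v)-h
    c=hsv[y0:y0+2*h,x0:x0+2*h]
    m=((c[:,:,2]>185)).astype(np.uint8)
    cs=cv2.findContours(m,cv2.RETR_EXTERNAL,cv2.CHAIN_APPROX_NONE)[0]
    k=max(cs,key=cv2.contourArea)[:,0]+[x0,y0]
    P=unproj(ci,k,0.010)[:,:2].astype(np.float32)
    r=cv2.minAreaRect(P*1000); print(n,r, 'boardtop')
    # dark inlay
    m=((c[:,:,2]<120)&(c[:,:,1]<80)).astype(np.uint8)
    cs=cv2.findContours(m,cv2.RETR_EXTERNAL,cv2.CHAIN_APPROX_NONE)[0]
    k=max(cs,key=cv2.contourArea)[:,0]+[x0,y0]
    P=unproj(ci,k,0.010)[:,:2].astype(np.float32)
    print('  inlay',cv2.minAreaRect(P*1000))
a=im[130:200,180:260]; b=im[190:260,225:320]
cv2.imwrite('pics/a.png',cv2.resize(a,None,fx=9,fy=8.5,interpolation=cv2.INTER_CUBIC)[:600,:800])
cv2.imwrite('pics/b.png',cv2.resize(b,None,fx=8,fy=8,interpolation=cv2.INTER_CUBIC))
E
```

```text
square ((413.49261474609375, 323.7938232421875), (89.2801513671875, 88.5649185180664), 70.6753158569336) boardtop
  inlay ((412.4514465332031, 321.93853759765625), (39.47977066040039, 39.831417083740234), 1.7793861627578735)
round ((440.5953369140625, -340.45977783203125), (101.9081039428711, 100.17890167236328), 45.68994140625) boardtop
  inlay ((440.51751708984375, -340.4828796386719), (58.248321533203125, 55.65485763549805), 45.63480758666992)
oblong ((629.895263671875, -178.4702606201172), (150.89414978027344, 98.97898864746094), 73.44576263427734) boardtop
  inlay ((629.8672485351562, -179.1603240966797), (119.51303100585938, 64.9454574584961), 73.39930725097656)
```

View pics/a.png

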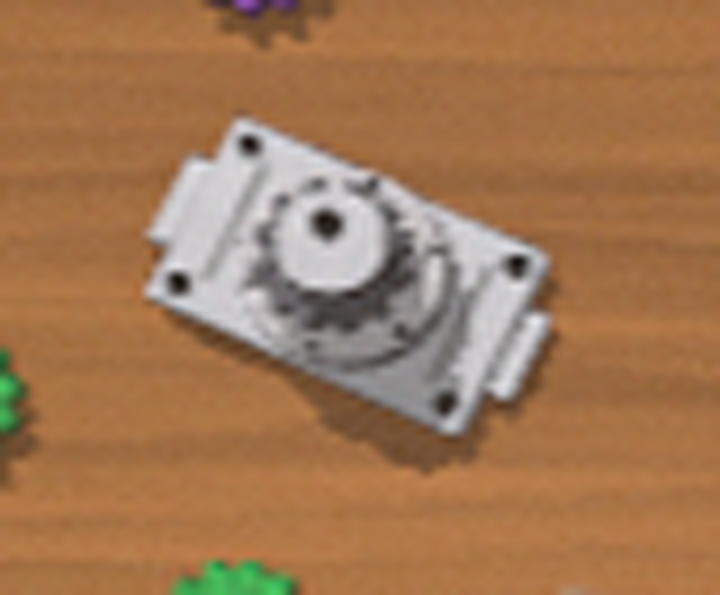

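View pics/b.png

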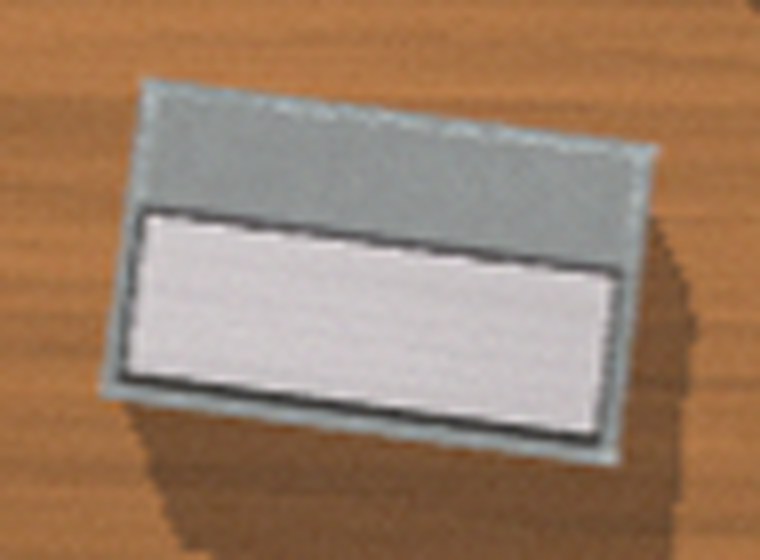

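Run:
```python
from workcell import bot
from h import *
ci=bot.camera_info('top'); sc=bot.camera_info('scene')
def B(p): p=np.array(p,float); return (p+.5)/8-.5+[225,190]
def A(p): p=np.array(p,float); return (p+.5)/[9,8.5]-.5+[180,130]
P=unproj(ci,B([(145,78),(658,147),(618,463),(103,397)]),.09)*1000
print(P.round(0),P.mean(0).round(1),cv2.minAreaRect(P[:,:2].astype(np.float32)))
Q=unproj(ci,B([(143,217),(615,273),(600,435),(128,372)]),.086)*1000
print('flap',Q.round(0),Q.mean(0).round(1))
P=unproj(ci,A([(243,118),(550,258),(455,437),(148,292)]),.014)*1000
print('cover',P.round(0),P.mean(0).round(1),cv2.minAreaRect(P[:,:2].astype(np.float32)))
print('piston',unproj(ci,A((331,238)),.078)*1000)
print('bottle',unproj(ci,np.array((179,287))*.64,.130)*1000)
R=cv2.Rodrigues(ci['rvec'])[0];print('cam',-R.T@ci['tvec'])
```

```text
[[564.  93.  90.]
 [546. -65.  90.]
 [449. -54.  90.]
 [466. 104.  90.]] [506.   19.5  90. ] ((506.0299377441406, 19.48560333251953), (159.7264862060547, 99.22676849365234), 83.66664123535156)
flap [[521.  93.  86.]
 [507. -53.  86.]
 [457. -49.  86.]
 [473.  97.  86.]] [489.5  22.1  86. ]
cover [[715. 196.  14.]
 [672. 104.  14.]
 [616. 131.  14.]
 [659. 223.  14.]] [665.5 163.7  14. ] ((665.754638671875, 163.6166229248047), (101.68685150146484, 62.540653228759766), 64.42947387695312)
piston [[668.67291963 162.46286089  78.        ]]
bottle [[594.42083687 401.00598409 130.        ]]
cam [0.51212878 0.03983414 1.23426199]
```

```bash
python3 -m crank '[{"hand":0,"dx":-271,"dy":-20,"dz":341,"yaw":-1.3},{"hand":0,"dx":-271,"dy":-20,"dz":341,"yaw":-1.3},{"hand":0,"dx":-271,"dy":-20,"dz":341,"yaw":-1.3},{"hand":0,"dx":-271,"dy":-20,"dz":341,"yaw":-1.3},{"hand":0,"dx":-271,"dy":-20,"dz":341,"yaw":-1.3},{"hand":0,"dx":-271,"dy":-20,"dz":341,"yaw":-1.3},{"hand":0,"dx":-271,"dy":-20,"dz":341,"yaw":-1.3},{"hand":0,"dx":-271,"dy":-20,"dz":341,"yaw":-1.3},{"hand":0,"dx":-271,"dy":-20,"dz":341,"yaw":-1.3},{"hand":0,"dx":-271,"dy":-20,"dz":341,"yaw":-1.3},{"hand":0,"dx":-271,"dy":-20,"dz":341,"yaw":-1.3},{"hand":0,"dx":-271,"dy":-20,"dz":341,"yaw":-1.3}]' 60; python3 -c "
from workcell import bot
s=bot.observe();print([round(float(q),3) for q in s['qpos']])"
```

```text
clock: 1.1
position: [0.4458, -0.2074, 0.2516]
tool_rot: [-1.57, -0.001, 0.098]
force: [0.3, -0.0, -0.6]
grip_width: 0.0854
[0.701, 0.315, -0.479, 1.901, 0.173, 0.965, 0.241]
```

```bash
cat > go.py <<'E'
# usage: go.py x y z yawdeg   (mm) -> row deltas
import sys,numpy as np
from workcell import bot
s=bot.observe(); x,y,z,yw=map(float,sys.argv[1:5])
p=np.array(s['position'])*1000; r,pt,w=s['tool_rot']
d=np.array([x,y,z])-p
dy=(np.deg2rad(yw)-w+np.pi)%(2*np.pi)-np.pi
print('t %.2f pos %s rot %s q %s force %s w %.1f'%(s['clock'],p.round(1),np.round(s['tool_rot'],3),np.round(s['qpos'],2),np.round(s['force'],1),s['grip_width']*1000))
print('dx %.1f dy %.1f dz %.1f yaw %.3f dist %.0f rows %.1f / %.1f'%(d[0]*np.cos(w)+d[1]*np.sin(w),-d[2],-d[0]*np.sin(w)+d[1]*np.cos(w),-dy,np.linalg.norm(d),np.linalg.norm(d)/41.7,abs(dy)/.125))
E
python3 go.py 668 163 250 83.5
```

```text
t 1.10 pos [ 445.8 -207.4  251.6] rot [-1.57e+00 -1.00e-03  9.80e-02] q [ 0.7   0.32 -0.48  1.9   0.17  0.97  0.24] force [ 0.3 -0.  -0.6] w 85.4
dx 257.3 dy 1.6 dz 346.9 yaw -1.359 dist 432 rows 10.4 / 10.9
```

```bash
python3 -m crank '[{"hand":0,"dx":257,"dy":2,"dz":347,"yaw":-1.36},{"hand":0,"dx":257,"dy":2,"dz":347,"yaw":-1.36},{"hand":0,"dx":257,"dy":2,"dz":347,"yaw":-1.36},{"hand":0,"dx":257,"dy":2,"dz":347,"yaw":-1.36},{"hand":0,"dx":257,"dy":2,"dz":347,"yaw":-1.36},{"hand":0,"dx":257,"dy":2,"dz":347,"yaw":-1.36},{"hand":0,"dx":257,"dy":2,"dz":347,"yaw":-1.36},{"hand":0,"dx":257,"dy":2,"dz":347,"yaw":-1.36},{"hand":0,"dx":257,"dy":2,"dz":347,"yaw":-1.36},{"hand":0,"dx":257,"dy":2,"dz":347,"yaw":-1.36},{"hand":0,"dx":257,"dy":2,"dz":347,"yaw":-1.36},{"hand":0,"dx":257,"dy":2,"dz":347,"yaw":-1.36}]'; python3 go.py 668 163 54 83.5
cat > snap.py <<'E'
import sys
from h import *
from workcell import bot
import json
n=sys.argv[1]; cam=sys.argv[2] if len(sys.argv)>2 else 'wrist'
ci=bot.camera_info(cam); im=bot.grab_frame(cam)[:,:,::-1]
cv2.imwrite(f'pics/{n}_raw.png',im); cv2.imwrite(f'pics/{n}.png',cv2.resize(im,(800,600),interpolation=cv2.INTER_CUBIC))
json.dump({k:(v.tolist() if hasattr(v,'tolist') else v) for k,v in ci.items()},open(f'pics/{n}.json','w'))
E
python3 snap.py w1
```

```text
clock: 2.1
position: [0.6694, 0.1604, 0.2479]
tool_rot: [-1.569, -0.002, 1.459]
force: [0.2, -0.3, 0.5]
grip_width: 0.0851
t 2.10 pos [669.4 160.4 247.9] rot [-1.569 -0.002  1.459] q [ 0.12  0.71 -0.78  1.36  0.5   1.26  0.78] force [ 0.2 -0.3  0.5] w 85.1
dx 2.4 dy 193.9 dz 1.7 yaw 0.001 dist 194 rows 4.6 / 0.0
```

View pics/w1.png

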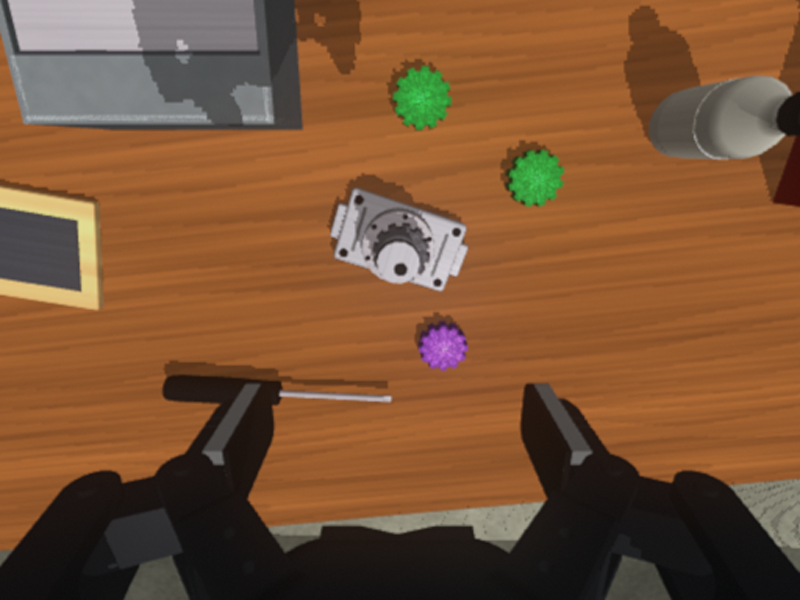

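Run:
```python
from h import *
im=cv2.imread('pics/w1_raw.png'); a=im[115:195,205:305]
cv2.imwrite('pics/w1c.png',cv2.resize(a,None,fx=7,fy=7,interpolation=cv2.INTER_CUBIC))
```

```text
(no output)
```

View pics/w1c.png

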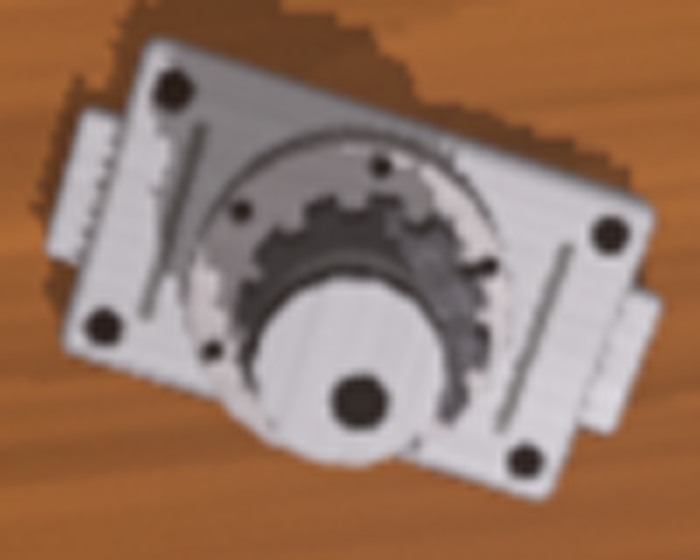

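Run:
```python
from h import *
import json
ci=json.load(open('pics/w1.json'))
A=lambda p:(np.array(p,float)+.5)/7-.5+[205,115]
P=unproj(ci,A([(150,40),(655,212),(545,498),(65,350)]),.014)*1000
H=unproj(ci,A([(173,90),(610,235),(525,461),(104,327)]),.014)*1000
print('cover',P.round(0),P[:,:2].mean(0),H[:,:2].mean(0), np.rad2deg(np.arctan2(*(H[1]-H[0])[1::-1])),np.rad2deg(np.arctan2(*(H[2]-H[3])[1::-1])))
print('piston',unproj(ci,A((346,371)),.078)*1000)
pc=proj(ci,[[.667,.163,.038]])[0]; print('drum top pred px',(pc-[205,115]+.5)*7-.5)
B=unproj(ci,A([(188,290),(505,290),(350,128)]),.038)*1000; print('drum edge',B)
# box corners
```

```text
cover [[615. 131.  14.]
 [658. 224.  14.]
 [713. 198.  14.]
 [672. 106.  14.]] [664.28361993 164.7627351 ] [664.56060824 164.51886003] 65.37208731140298 65.33647548139221
piston [[666.16503122 162.41111067  78.        ]]
drum top pred px [349.01706373 321.62172662]
drum edge [[657.83166698 134.38864443  38.        ]
 [664.34261861 192.0177392   38.        ]
 [632.07132463 167.07909522  38.        ]]
```

The wrist view confirms the stack at about (666,163) mm with the cover axis at 65.3°. Next I descend on the piston.

```bash
python3 go.py 667 163 54 83.5; python3 -m crank '[{"hand":0,"dx":2.5,"dy":160,"dz":2.6,"yaw":0},{"hand":0,"dx":2.5,"dy":160,"dz":2.6,"yaw":0},{"hand":0,"dx":2.5,"dy":160,"dz":2.6,"yaw":0},{"hand":0,"dx":2.5,"dy":160,"dz":2.6,"yaw":0},{"hand":0,"dx":2.5,"dy":180,"dz":2.6,"yaw":0},{"hand":0,"dx":2.5,"dy":194,"dz":2.6,"yaw":0},{"hand":0,"dx":2.5,"dy":194,"dz":2.6,"yaw":0}]' 40; python3 go.py 667 163 54 83.5
```

```text
t 2.15 pos [669. 158. 248.] rot [-1.569e+00 -1.000e-03  1.451e+00] q [ 0.12  0.71 -0.78  1.37  0.5   1.26  0.77] force [-0.3  0.1  0.1] w 85.1
dx 4.7 dy 194.0 dz 2.6 yaw -0.007 dist 194 rows 4.7 / 0.1
clock: 2.73
position: [0.6656, 0.1574, 0.0527]
tool_rot: [-1.568, 0.002, 1.446]
force: [-0.6, 0.2, -0.9]
grip_width: 0.0856
t 2.73 pos [665.6 157.4  52.7] rot [-1.568  0.002  1.446] q [ 0.08  0.91 -0.67  1.52  0.65  0.95  0.65] force [-0.6  0.2 -0.9] w 85.6
dx 5.7 dy -1.3 dz -0.7 yaw -0.012 dist 6 rows 0.1 / 0.1
```

```bash
python3 -m crank '[{"hand":0,"dx":5.5,"dy":-1,"dz":-0.5,"yaw":0},{"hand":0,"dx":5.5,"dy":-1,"dz":-0.5,"yaw":0},{"hand":0,"dx":5.5,"dy":-1,"dz":-0.5,"yaw":0}]'; python3 go.py 667 163 54 83.5; python3 snap.py w2
```

```text
clock: 2.98
position: [0.6689, 0.1654, 0.0583]
tool_rot: [-1.573, -0.001, 1.448]
force: [-0.7, -0.6, 0.7]
grip_width: 0.0856
t 2.98 pos [668.9 165.4  58.3] rot [-1.573e+00 -1.000e-03  1.448e+00] q [ 0.07  0.91 -0.68  1.51  0.65  0.96  0.65] force [-0.7 -0.6  0.7] w 85.6
dx -2.6 dy 4.3 dz 1.6 yaw -0.010 dist 5 rows 0.1 / 0.1
```

View pics/w2.png

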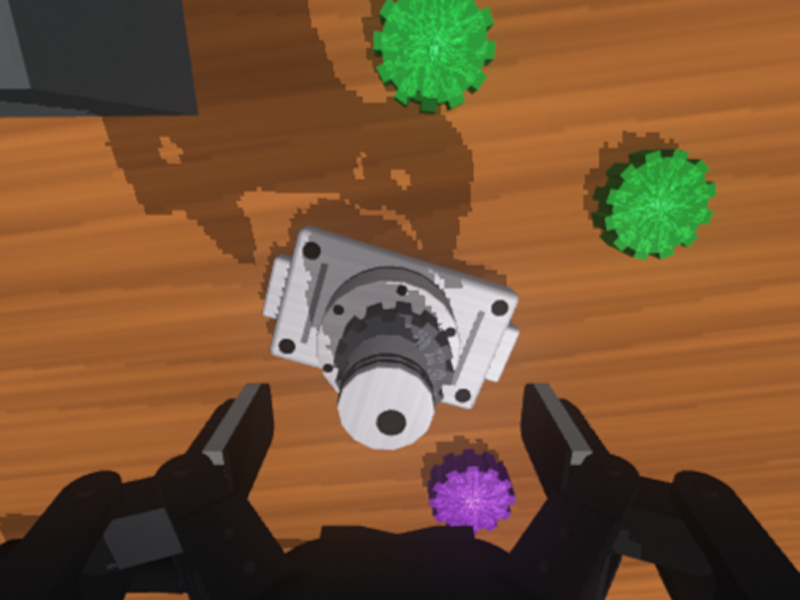

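The wrist view shows the piston (top at px ~(387,405)) between the open pads. The position readings look noisy by a few mm, so I'll check them against the camera pose.

Run:
```python
from workcell import bot
from h import *
for i in range(4):
    s=bot.observe(); ci=bot.camera_info('wrist'); R=cv2.Rodrigues(ci['rvec'])[0]; c=-R.T@ci['tvec']
    print(s['clock'],np.round(np.array(s['position'])*1000,1),np.round(s['qpos'],4),(c*1000).round(1),np.round(R.ravel()[:3],4))
    bot.grab_frame('top')
```

```text
3.0333 [668.8 165.   58. ] [ 0.0722  0.9085 -0.6779  1.5079  0.6503  0.9572  0.6485] [586.3 176.  201.1] [0.1226 0.9925 0.0013]
3.0833 [668.6 164.8  57.7] [ 0.0723  0.9088 -0.6777  1.5082  0.6503  0.9571  0.6485] [586.2 175.8 200.8] [0.1227 0.9924 0.001 ]
3.1333 [668.5 164.7  57.3] [ 0.0723  0.9092 -0.6775  1.5084  0.6504  0.9569  0.6486] [586.1 175.7 200.5] [1.227e-01 9.924e-01 8.000e-04]
3.1833 [668.3 164.6  57.1] [ 0.0723  0.9095 -0.6774  1.5085  0.6504  0.9569  0.6486] [586.1 175.6 200.2] [1.227e-01 9.924e-01 7.000e-04]
```

```bash
python3 - <<'E'
from h import *
import json
ci=json.load(open('pics/w2.json'))
u=(np.array([(386,407)],float)+.5)*.64-.5
print(unproj(ci,u,.078)*1000, proj(ci,[[.6685,.165,.078]])/.64)
E
python3 -m crank '[{"hand":0,"dx":0,"dy":2,"dz":-2,"yaw":0},{"hand":0,"dx":0,"dy":2,"dz":-2,"yaw":0},{"hand":0,"dx":0,"dy":2,"dz":-2,"yaw":0},{"hand":0,"dx":0,"dy":2,"dz":-2,"yaw":0}]'; python3 go.py 667 163 54 83.5
```

```text
[[665.86876096 163.09224694  78.        ]] [[392.52243716 412.96076078]]
clock: 3.57
position: [0.6699, 0.1645, 0.0542]
tool_rot: [-1.571, 0.0, 1.448]
force: [-0.2, 0.3, 0.1]
grip_width: 0.0856
t 3.57 pos [669.9 164.5  54.2] rot [-1.571  0.     1.448] q [ 0.07  0.92 -0.68  1.5   0.65  0.96  0.65] force [-0.2  0.3  0.1] w 85.6
dx -1.8 dy 0.2 dz 2.7 yaw -0.009 dist 3 rows 0.1 / 0.1
```

```bash
python3 -m crank '[{"hand":0,"dx":-1.5,"dy":0.5,"dz":3.5,"yaw":0},{"hand":0,"dx":-1.5,"dy":0.5,"dz":3.5,"yaw":0},{"hand":0.4,"dx":-1.5,"dy":0.5,"dz":3.5,"yaw":0},{"hand":0.6,"dx":-1.5,"dy":0.5,"dz":3.5,"yaw":0},{"hand":1,"dx":-1.5,"dy":0.5,"dz":3.5,"yaw":0},{"hand":1,"dx":-1.5,"dy":0.5,"dz":3.5,"yaw":0},{"hand":1,"dx":-1.5,"dy":0.5,"dz":3.5,"yaw":0},{"hand":1,"dx":-1.5,"dy":0.5,"dz":3.5,"yaw":0},{"hand":1,"dx":-1.5,"dy":0.5,"dz":3.5,"yaw":0}]' 40; python3 go.py 667 163 54 83.5;python3 snap.py w3
```

```text
clock: 4.32
position: [0.6665, 0.1634, 0.054]
tool_rot: [-1.571, -0.0, 1.448]
force: [-0.4, -1.1, 4.0]
grip_width: 0.0309
t 4.32 pos [666.5 163.4  54. ] rot [-1.571 -0.     1.448] q [ 0.07  0.91 -0.68  1.52  0.65  0.95  0.65] force [-0.4 -1.1  4. ] w 30.9
dx -0.3 dy 0.0 dz -0.6 yaw -0.009 dist 1 rows 0.0 / 0.1
```

View pics/w3.png

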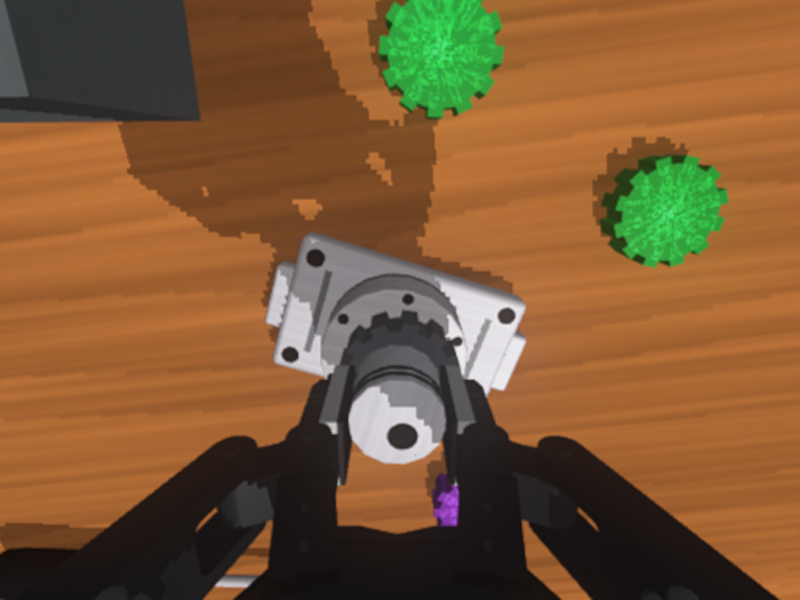

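The piston is gripped (width 31 mm). Lift it, then move over the slot.

```bash
python3 -m crank '[{"dy":-40,"hand":1},{"dy":-80,"hand":1},{"dy":-100,"hand":1},{"hand":1,"dx":-30,"dy":-105,"dz":29},{"hand":1,"dx":-60,"dy":-105,"dz":58},{"hand":1,"dx":-89,"dy":-105,"dz":87},{"hand":1,"dx":-118,"dy":-105,"dz":116},{"hand":1,"dx":-147,"dy":-105,"dz":143},{"hand":1,"dx":-163,"dy":-105,"dz":159},{"hand":1,"dx":-163,"dy":-105,"dz":159},{"hand":1,"dx":-163,"dy":-105,"dz":159},{"hand":1,"dx":-163,"dy":-105,"dz":159}]'; python3 go.py 489 21.4 160 83.5;python3 snap.py w4; python3 snap.py t4 top
```

```text
t 4.37 pos [666.5 163.4  54. ] rot [-1.571 -0.     1.448] q [ 0.07  0.91 -0.68  1.52  0.65  0.95  0.65] force [-1.4 -0.6  4.7] w 30.3
dx -162.7 dy -106.0 dz 158.7 yaw -0.009 dist 251 rows 6.0 / 0.1$[0]: bad value
```

View pics/w4.png

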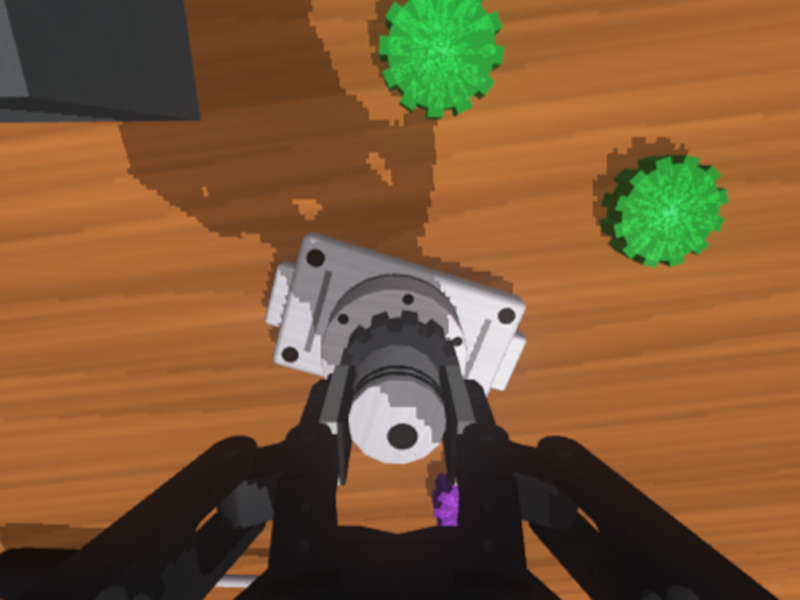

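View pics/t4.png

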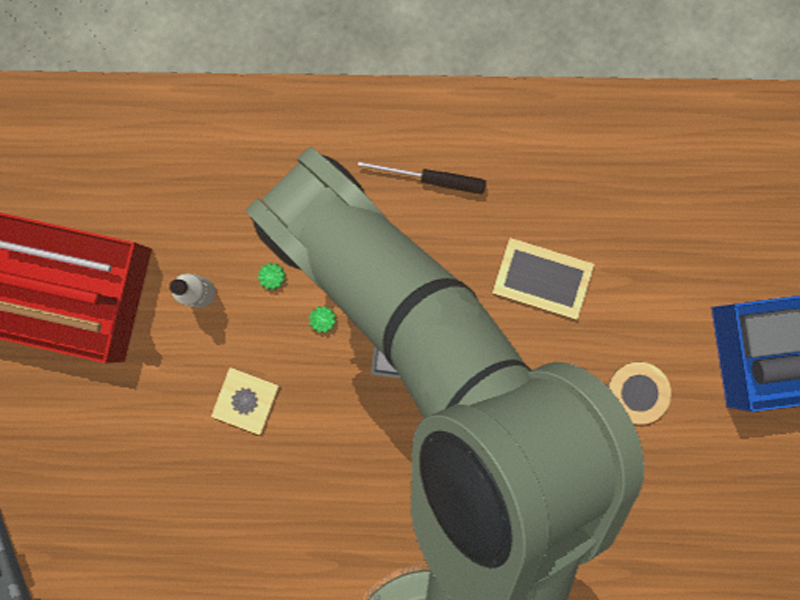

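The rows need every key, so that call was refused and nothing moved. Retyping it in full.

```bash
python3 -m crank '[{"hand":1,"dx":0,"dy":-40,"dz":0,"yaw":0},{"hand":1,"dx":0,"dy":-80,"dz":0,"yaw":0},{"hand":1,"dx":0,"dy":-105,"dz":0,"yaw":0},{"hand":1,"dx":-28,"dy":-106,"dz":28,"yaw":0},{"hand":1,"dx":-57,"dy":-106,"dz":56,"yaw":0},{"hand":1,"dx":-86,"dy":-106,"dz":84,"yaw":0},{"hand":1,"dx":-115,"dy":-106,"dz":112,"yaw":0},{"hand":1,"dx":-143,"dy":-106,"dz":140,"yaw":0},{"hand":1,"dx":-163,"dy":-106,"dz":159,"yaw":0},{"hand":1,"dx":-163,"dy":-106,"dz":159,"yaw":0},{"hand":1,"dx":-163,"dy":-106,"dz":159,"yaw":0},{"hand":1,"dx":-163,"dy":-106,"dz":159,"yaw":0}]' && python3 go.py 489 21.4 160 83.5 && python3 snap.py w5
```

```text
clock: 5.47
position: [0.4891, 0.0214, 0.16]
tool_rot: [-1.572, -0.0, 1.448]
force: [-0.6, 0.5, -0.8]
grip_width: 0.0304
t 5.47 pos [489.1  21.4 160. ] rot [-1.572 -0.     1.448] q [ 0.46  0.52 -0.82  1.99  0.51  0.85  0.8 ] force [-0.6  0.5 -0.8] w 30.4
dx 0.0 dy 0.0 dz 0.1 yaw -0.010 dist 0 rows 0.0 / 0.1
```

View pics/w5.png

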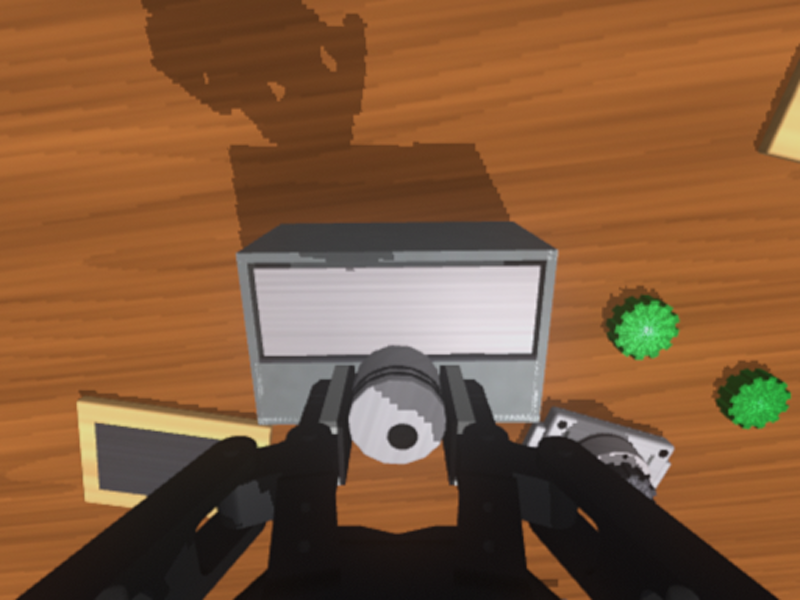

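Run:
```python
from h import *
import json
ci=json.load(open('pics/w5.json'))
u=(np.array([(253,268),(545,262),(535,353),(263,357)],float)+.5)*.64-.5
P=unproj(ci,u,.086)*1000;print(P.round(1),P.mean(0))
u=(np.array([(238,252),(557,249),(541,418),(258,422)],float)+.5)*.64-.5
P=unproj(ci,u,.09)*1000;print(P.round(1),P.mean(0))
```

```text
[[456.  -48.   86. ]
 [471.2 100.9  86. ]
 [522.3  94.7  86. ]
 [506.3 -54.1  86. ]] [488.93661165  23.40029813  86.        ]
[[446.1 -52.   90. ]
 [464.1 105.6  90. ]
 [561.7  96.1  90. ]
 [544.5 -64.4  90. ]] [504.0932275   21.33410746  90.        ]
```

```bash
python3 -m crank '[{"hand":1,"dx":0,"dy":30,"dz":0,"yaw":0},{"hand":1,"dx":0,"dy":50,"dz":0,"yaw":0},{"hand":1,"dx":0,"dy":65,"dz":0,"yaw":0},{"hand":1,"dx":0,"dy":75,"dz":0,"yaw":0},{"hand":1,"dx":0,"dy":85,"dz":0,"yaw":0},{"hand":1,"dx":0,"dy":95,"dz":0,"yaw":0},{"hand":1,"dx":0,"dy":105,"dz":0,"yaw":0},{"hand":1,"dx":0,"dy":115,"dz":0,"yaw":0},{"hand":1,"dx":0,"dy":124,"dz":0,"yaw":0},{"hand":1,"dx":0,"dy":130,"dz":0,"yaw":0},{"hand":1,"dx":0,"dy":130,"dz":0,"yaw":0},{"hand":1,"dx":0,"dy":130,"dz":0,"yaw":0}]' && python3 go.py 489 21.4 30 83.5 && python3 snap.py w6;python3 snap.py s6 scene
```

```text
clock: 6.52
position: [0.4884, 0.0212, 0.0296]
tool_rot: [-1.57, 0.0, 1.448]
force: [0.0, 0.6, -1.2]
grip_width: 0.0308
t 6.52 pos [488.4  21.2  29.6] rot [-1.57   0.     1.448] q [ 0.3   0.72 -0.63  2.06  0.76  0.6   0.59] force [ 0.   0.6 -1.2] w 30.8
dx 0.3 dy -0.4 dz -0.6 yaw -0.009 dist 1 rows 0.0 / 0.1
```

View pics/w6.png

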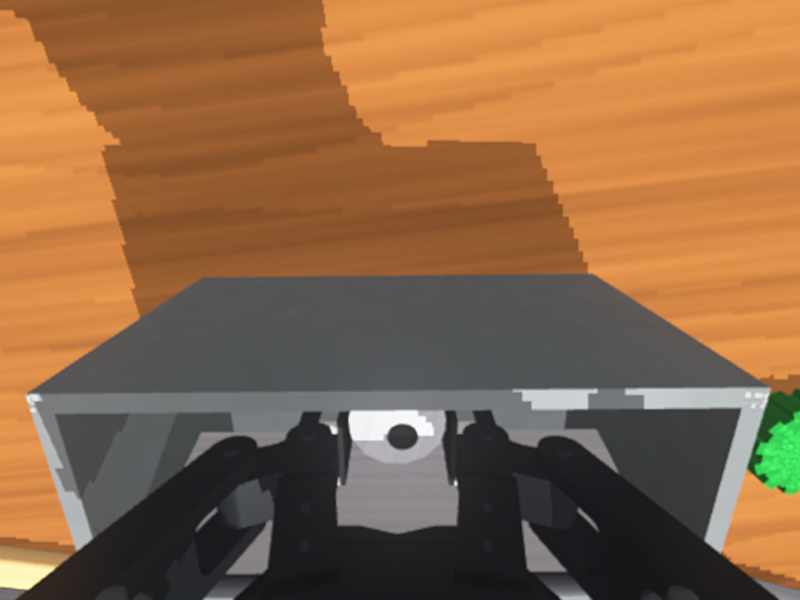

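View pics/s6.png

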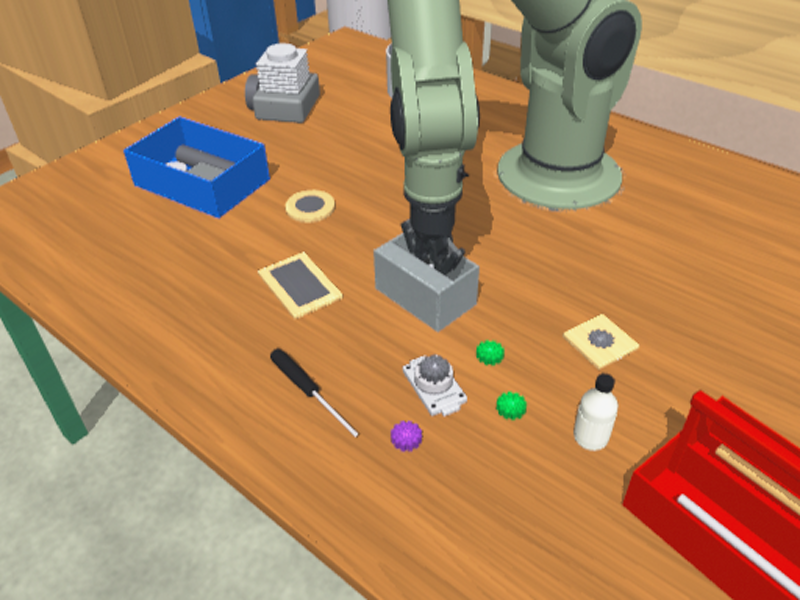

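The flap is open and the piston is held about 62 mm below the box top. Release it.

```bash
python3 -m crank '[{"hand":0.4,"dx":0,"dy":0,"dz":0,"yaw":0},{"hand":0.4,"dx":0,"dy":0,"dz":0,"yaw":0},{"hand":0.4,"dx":0,"dy":0,"dz":0,"yaw":0},{"hand":0.4,"dx":0,"dy":0,"dz":0,"yaw":0},{"hand":0.4,"dx":0,"dy":0,"dz":0,"yaw":0}]' && python3 snap.py w7
```

```text
clock: 7.03
position: [0.4887, 0.0211, 0.0299]
tool_rot: [-1.571, -0.0, 1.448]
force: [-0.7, -0.5, 1.2]
grip_width: 0.0511
```

View pics/w7.png

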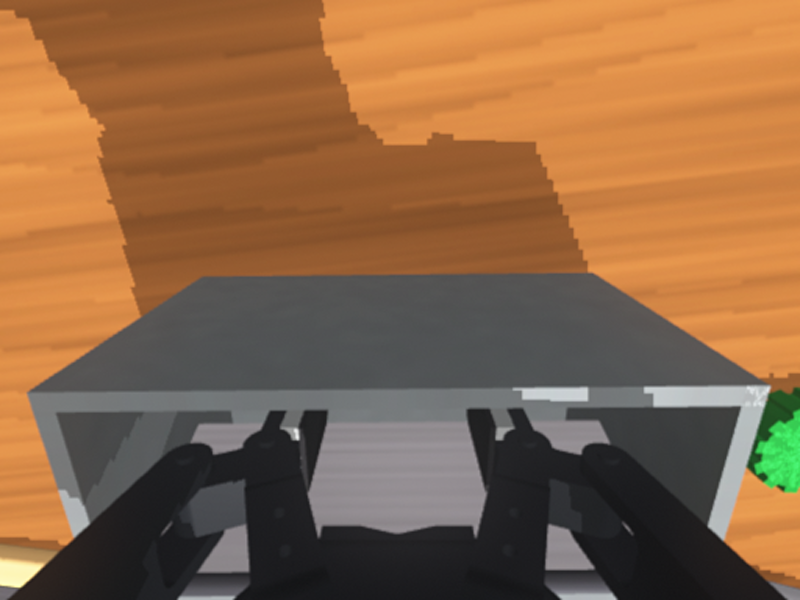

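The piston has dropped. Retract.

```bash
python3 -m crank '[{"hand":0.4,"dx":0,"dy":-20,"dz":0,"yaw":0},{"hand":0.4,"dx":0,"dy":-45,"dz":0,"yaw":0},{"hand":0.4,"dx":0,"dy":-75,"dz":0,"yaw":0},{"hand":0.4,"dx":0,"dy":-110,"dz":0,"yaw":0},{"hand":0,"dx":0,"dy":-130,"dz":0,"yaw":0},{"hand":0,"dx":0,"dy":-130,"dz":0,"yaw":0},{"hand":0,"dx":0,"dy":-130,"dz":0,"yaw":0}]' && python3 go.py 640 155 180 83.5&& python3 snap.py w8
```

```text
clock: 7.67
position: [0.4891, 0.0208, 0.1607]
tool_rot: [-1.573, 0.0, 1.447]
force: [-0.1, -0.5, -0.4]
grip_width: 0.0847
t 7.67 pos [489.1  20.8 160.7] rot [-1.573  0.     1.447] q [ 0.46  0.52 -0.82  1.99  0.51  0.85  0.8 ] force [-0.1 -0.5 -0.4] w 84.7
dx 151.8 dy -19.3 dz -133.2 yaw -0.010 dist 203 rows 4.9 / 0.1
```

View pics/w8.png

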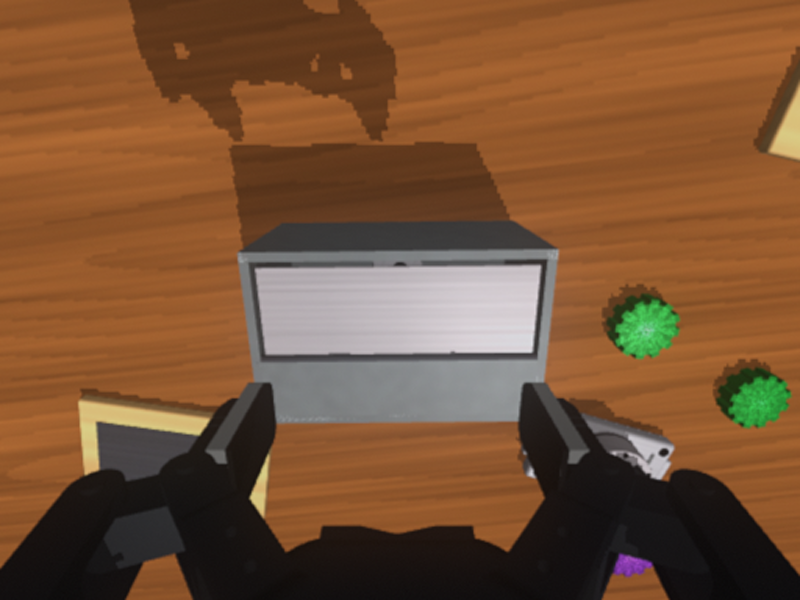

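The flap is shut and looks the same as in w5. On to the sprocket.

```bash
python3 -m crank '[{"hand":0,"dx":31,"dy":10,"dz":-27,"yaw":0},{"hand":0,"dx":62,"dy":20,"dz":-53,"yaw":0},{"hand":0,"dx":93,"dy":30,"dz":-80,"yaw":0},{"hand":0,"dx":124,"dy":30,"dz":-106,"yaw":0},{"hand":0,"dx":155,"dy":30,"dz":-133,"yaw":0},{"hand":0,"dx":163,"dy":30,"dz":-158,"yaw":0},{"hand":0,"dx":163,"dy":30,"dz":-158,"yaw":0},{"hand":0,"dx":163,"dy":30,"dz":-158,"yaw":0},{"hand":0,"dx":163,"dy":30,"dz":-158,"yaw":0}]' && python3 snap.py w9; python3 go.py 666 163 38 83.5
python3 - <<'E'
from h import *
im=cv2.imread('pics/w9_raw.png'); a=im[150:290,150:350]
cv2.imwrite('pics/w9c.png',cv2.resize(a,None,fx=4,fy=4,interpolation=cv2.INTER_CUBIC))
E
```

```text
clock: 8.47
position: [0.6643, 0.1633, 0.1283]
tool_rot: [-1.569, 0.001, 1.448]
force: [-0.3, -0.5, -0.8]
grip_width: 0.0854
t 8.52 pos [664.4 163.1 128.9] rot [-1.569e+00  1.000e-03  1.448e+00] q [ 0.1   0.82 -0.73  1.48  0.59  1.06  0.69] force [ 0.  -0.8 -0.6] w 85.5
dx 0.1 dy 90.9 dz -1.6 yaw -0.009 dist 91 rows 2.2 / 0.1
```

View pics/w9c.png

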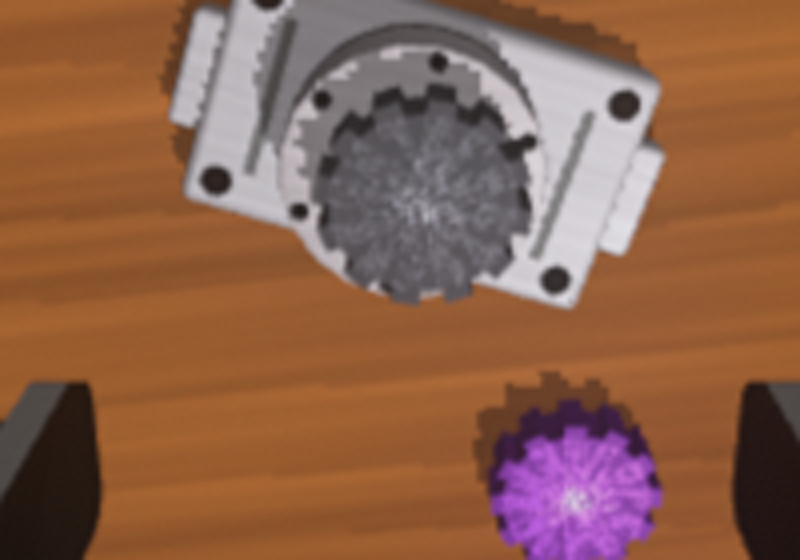

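```bash
python3 - <<'E'
from h import *
import json
ci=json.load(open('pics/w9.json'))
A=lambda p:(np.array(p,float)+.5)/4-.5+[150,150]
print('spr',unproj(ci,A([(424,200),(312,200),(531,200),(424,300)]),.052)*1000)
print('drum',unproj(ci,A([(278,175),(547,175),(412,43)]),.038)*1000)
H=unproj(ci,A([(624,106),(216,181),(555,280),(268,-3)]),.014)*1000;print('cov',H.mean(0))
E
python3 go.py 666 163 38 83.5
```

```text
spr [[665.17401931 165.67959917  52.        ]
 [662.31119101 142.35411595  52.        ]
 [667.9088016  187.96180116  52.        ]
 [688.139666   162.90586974  52.        ]]
drum [[660.62994019 133.73574688  38.        ]
 [667.88851641 192.87127062  38.        ]
 [634.67062535 166.87086856  38.        ]]
cov [664.97576994 164.37368087  14.        ]
t 8.52 pos [664.4 163.1 128.9] rot [-1.569e+00  1.000e-03  1.448e+00] q [ 0.1   0.82 -0.73  1.48  0.59  1.06  0.69] force [ 0.  -0.8 -0.6] w 85.5
dx 0.1 dy 90.9 dz -1.6 yaw -0.009 dist 91 rows 2.2 / 0.1
```

```bash
python3 -m crank '[{"hand":0,"dx":2,"dy":35,"dz":-1,"yaw":0},{"hand":0,"dx":2,"dy":65,"dz":-1,"yaw":0},{"hand":0,"dx":2,"dy":85,"dz":-1,"yaw":0},{"hand":0,"dx":2,"dy":91,"dz":-1,"yaw":0},{"hand":0,"dx":2,"dy":91,"dz":-1,"yaw":0},{"hand":0,"dx":2,"dy":91,"dz":-1,"yaw":0},{"hand":0,"dx":2,"dy":91,"dz":-1,"yaw":0},{"hand":0,"dx":2,"dy":91,"dz":-1,"yaw":0}]'; python3 go.py 665.3 165 38.5 83.5
```

```text
clock: 9.18
position: [0.6673, 0.1655, 0.0405]
tool_rot: [-1.573, -0.001, 1.448]
force: [0.3, 0.4, -0.3]
grip_width: 0.0851
t 9.18 pos [667.3 165.5  40.5] rot [-1.573e+00 -1.000e-03  1.448e+00] q [ 0.07  0.93 -0.67  1.52  0.67  0.93  0.63] force [ 0.3  0.4 -0.3] w 85.1
dx -0.7 dy 2.0 dz 1.9 yaw -0.010 dist 3 rows 0.1 / 0.1
```

```bash
python3 -m crank '[{"hand":0,"dx":-0.5,"dy":1,"dz":1.5,"yaw":0},{"hand":0,"dx":-0.5,"dy":1,"dz":1.5,"yaw":0},{"hand":0.3,"dx":-0.5,"dy":1,"dz":1.5,"yaw":0},{"hand":0.4,"dx":-0.5,"dy":1,"dz":1.5,"yaw":0},{"hand":1,"dx":-0.5,"dy":1,"dz":1.5,"yaw":0},{"hand":1,"dx":-0.5,"dy":1,"dz":1.5,"yaw":0},{"hand":1,"dx":-0.5,"dy":1,"dz":1.5,"yaw":0},{"hand":1,"dx":-0.5,"dy":1,"dz":1.5,"yaw":0}]' 50; python3 go.py 665.3 165 38.5 83.5; python3 snap.py w10
```

```text
clock: 9.85
position: [0.6651, 0.1651, 0.0383]
tool_rot: [-1.571, 0.0, 1.448]
force: [-3.2, -2.5, 7.2]
grip_width: 0.0433
t 9.85 pos [665.1 165.1  38.3] rot [-1.571  0.     1.448] q [ 0.07  0.93 -0.67  1.52  0.67  0.93  0.63] force [-3.2 -2.5  7.2] w 43.3
dx -0.1 dy -0.2 dz -0.2 yaw -0.009 dist 0 rows 0.0 / 0.1
```

View pics/w10.png

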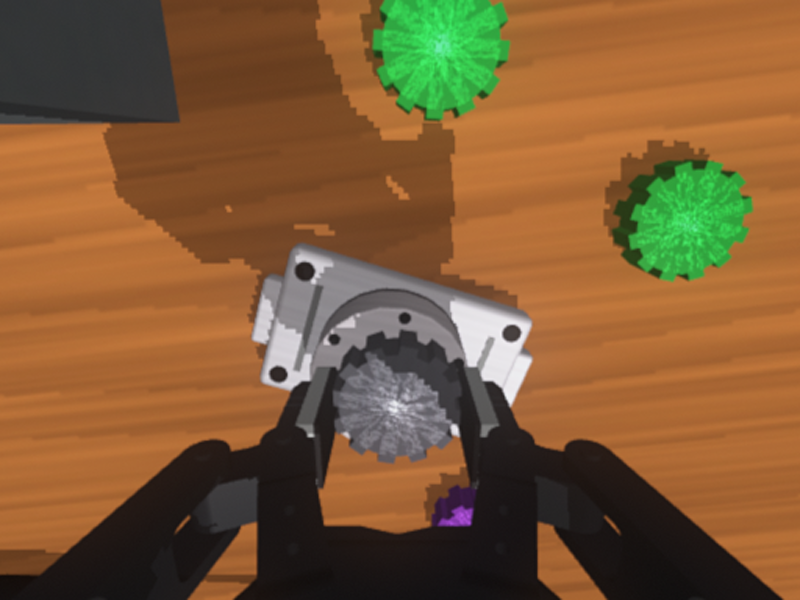

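Gripped (43.3 mm). Lift and verify.

```bash
python3 -m crank '[{"hand":1,"dx":0,"dy":-15,"dz":0,"yaw":0},{"hand":1,"dx":0,"dy":-40,"dz":0,"yaw":0},{"hand":1,"dx":0,"dy":-75,"dz":0,"yaw":0},{"hand":1,"dx":0,"dy":-90,"dz":0,"yaw":0},{"hand":1,"dx":0,"dy":-90,"dz":0,"yaw":0}]'; python3 go.py 413.2 323.4 128 83.5; python3 snap.py w11
```

```text
clock: 10.32
position: [0.6667, 0.1659, 0.1328]
tool_rot: [-1.576, -0.002, 1.448]
force: [0.2, 0.0, -1.2]
grip_width: 0.0432
t 10.32 pos [666.7 165.9 132.8] rot [-1.576 -0.002  1.448] q [ 0.1   0.82 -0.73  1.48  0.59  1.06  0.69] force [ 0.2  0.  -1.2] w 43.2
dx 125.2 dy 4.8 dz 270.9 yaw -0.010 dist 298 rows 7.2 / 0.1
```

View pics/w11.png

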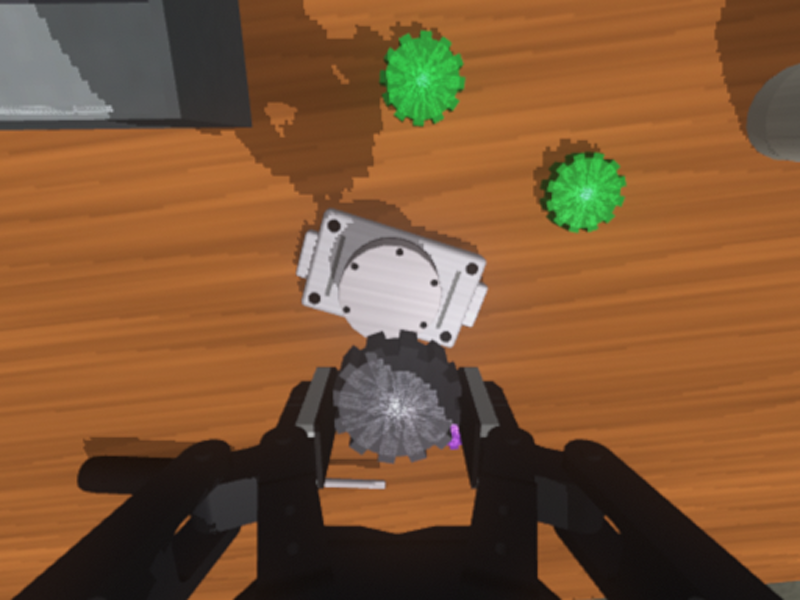

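```bash
python3 -m crank '[{"hand":1,"dx":16,"dy":0,"dz":34,"yaw":0},{"hand":1,"dx":32,"dy":0,"dz":69,"yaw":0},{"hand":1,"dx":48,"dy":0,"dz":104,"yaw":0},{"hand":1,"dx":64,"dy":0,"dz":139,"yaw":0},{"hand":1,"dx":80,"dy":0,"dz":174,"yaw":0},{"hand":1,"dx":97,"dy":0,"dz":210,"yaw":0},{"hand":1,"dx":113,"dy":0,"dz":246,"yaw":0},{"hand":1,"dx":125,"dy":0,"dz":271,"yaw":0},{"hand":1,"dx":125,"dy":0,"dz":271,"yaw":0},{"hand":1,"dx":125,"dy":0,"dz":271,"yaw":0},{"hand":1,"dx":125,"dy":0,"dz":271,"yaw":0},{"hand":1,"dx":125,"dy":0,"dz":271,"yaw":0}]'; python3 go.py 413.2 323.4 40 83.5; python3 snap.py w12
```

```text
clock: 11.37
position: [0.4121, 0.3215, 0.1274]
tool_rot: [-1.571, 0.001, 1.446]
force: [0.2, -0.0, -1.1]
grip_width: 0.0435
t 11.37 pos [412.1 321.5 127.4] rot [-1.571e+00  1.000e-03  1.446e+00] q [-0.21  0.61 -0.78  1.93  0.58  0.83  0.14] force [ 0.2 -0.  -1.1] w 43.5
dx 2.0 dy 87.4 dz -0.8 yaw -0.011 dist 87 rows 2.1 / 0.1
```

View pics/w12.png

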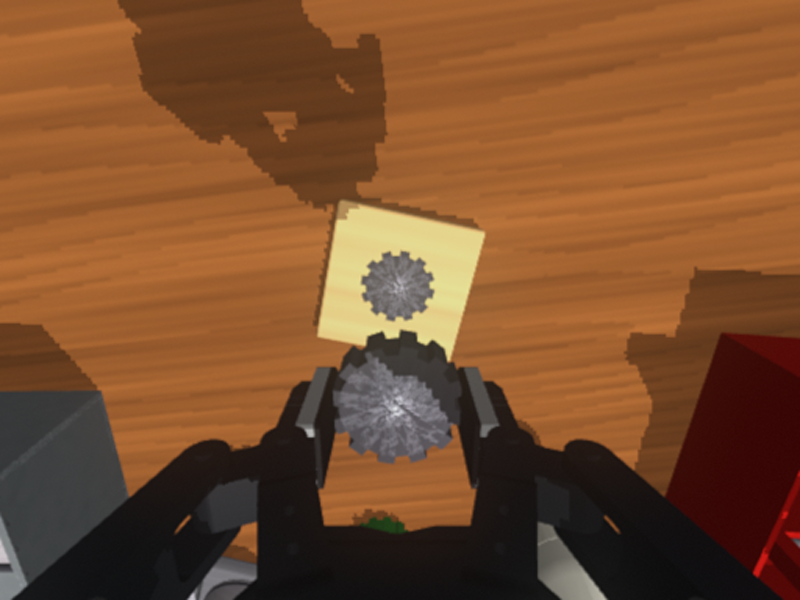

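Run:
```python
from h import *
import json
ci=json.load(open('pics/w12.json'))
f=lambda p:(np.array(p,float)+.5)*.64-.5
print('inlay',unproj(ci,f([(398,286)]),.01)*1000)
for k in ((398,407),): print('spr',unproj(ci,f([k]),.1274+.0137)*1000)
```

```text
inlay [[411.19833341 323.29945888  10.        ]]
spr [[413.50256001 322.68986272 141.1       ]]
```

```bash
python3 -m crank '[{"hand":1,"dx":1,"dy":35,"dz":0.5,"yaw":0},{"hand":1,"dx":1,"dy":70,"dz":0.5,"yaw":0},{"hand":1,"dx":1,"dy":90,"dz":0.5,"yaw":0},{"hand":1,"dx":1,"dy":102,"dz":0.5,"yaw":0},{"hand":1,"dx":1,"dy":108,"dz":0.5,"yaw":0},{"hand":1,"dx":1,"dy":111,"dz":0.5,"yaw":0},{"hand":1,"dx":1,"dy":113,"dz":0.5,"yaw":0},{"hand":1,"dx":1,"dy":113,"dz":0.5,"yaw":0},{"hand":1,"dx":1,"dy":113,"dz":0.5,"yaw":0}]'; python3 go.py 411.5 322.5 10.8 83.5
```

```text
clock: 12.17
position: [0.4115, 0.3237, 0.0157]
tool_rot: [-1.572, -0.001, 1.448]
force: [-0.7, 0.9, -0.2]
grip_width: 0.0433
t 12.17 pos [411.5 323.7  15.7] rot [-1.572e+00 -1.000e-03  1.448e+00] q [-0.33  0.78 -0.63  1.98  0.77  0.63 -0.02] force [-0.7  0.9 -0.2] w 43.3
dx -1.2 dy 4.9 dz -0.1 yaw -0.010 dist 5 rows 0.1 / 0.1
```

```bash
python3 -m crank '[{"hand":1,"dx":-0.5,"dy":2,"dz":0,"yaw":0},{"hand":1,"dx":-0.5,"dy":3,"dz":0,"yaw":0},{"hand":1,"dx":-0.5,"dy":4,"dz":0,"yaw":0},{"hand":1,"dx":-0.5,"dy":4,"dz":0,"yaw":0},{"hand":1,"dx":-0.5,"dy":4,"dz":0,"yaw":0}]'; python3 go.py 411.5 322.5 10.8 83.5
```

```text
clock: 12.58
position: [0.4109, 0.3229, 0.0108]
tool_rot: [-1.571, 0.0, 1.448]
force: [-0.3, 0.2, -1.7]
grip_width: 0.0433
t 12.58 pos [410.9 322.9  10.8] rot [-1.571  0.     1.448] q [-0.33  0.79 -0.62  1.98  0.78  0.63 -0.02] force [-0.3  0.2 -1.7] w 43.3
dx -0.3 dy 0.0 dz -0.6 yaw -0.009 dist 1 rows 0.0 / 0.1
```

```bash
python3 -m crank '[{"hand":1,"dx":0,"dy":0.7,"dz":0,"yaw":0},{"hand":1,"dx":0,"dy":0.7,"dz":0,"yaw":0},{"hand":0.4,"dx":0,"dy":0.7,"dz":0,"yaw":0},{"hand":0.3,"dx":0,"dy":0.7,"dz":0,"yaw":0},{"hand":0,"dx":0,"dy":0.7,"dz":0,"yaw":0},{"hand":0,"dx":0,"dy":0.7,"dz":0,"yaw":0},{"hand":0,"dx":0,"dy":-30,"dz":0,"yaw":0},{"hand":0,"dx":0,"dy":-65,"dz":0,"yaw":0},{"hand":0,"dx":0,"dy":-100,"dz":0,"yaw":0},{"hand":0,"dx":0,"dy":-130,"dz":0,"yaw":0},{"hand":0,"dx":0,"dy":-130,"dz":0,"yaw":0},{"hand":0,"dx":0,"dy":-130,"dz":0,"yaw":0}]'; python3 go.py 660 160 140 65.3; python3 snap.py w13
```

```text
clock: 13.58
position: [0.4117, 0.3231, 0.1422]
tool_rot: [-1.573, -0.002, 1.447]
force: [-0.3, 0.1, -1.1]
grip_width: 0.0855
t 13.58 pos [411.7 323.1 142.2] rot [-1.573 -0.002  1.447] q [-0.2   0.59 -0.79  1.92  0.56  0.86  0.16] force [-0.3  0.1 -1.1] w 85.5
dx -131.3 dy 2.2 dz -266.5 yaw 0.308 dist 297 rows 7.1 / 2.5
```

View pics/w13.png

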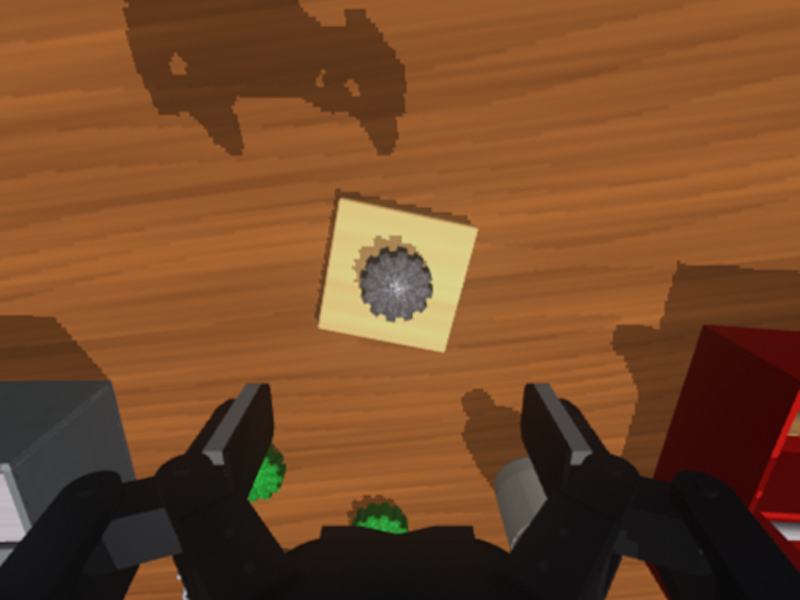

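The sprocket is centred on the square board (px ~(396,285)). Next the drum, turning to jaw yaw -25°.

```bash
python3 -m crank '[{"hand":0,"dx":-15,"dy":0,"dz":-32,"yaw":0.125},{"hand":0,"dx":-30,"dy":0,"dz":-64,"yaw":0.25},{"hand":0,"dx":-45,"dy":0,"dz":-96,"yaw":0.375},{"hand":0,"dx":-60,"dy":0,"dz":-128,"yaw":0.5},{"hand":0,"dx":-75,"dy":0,"dz":-160,"yaw":0.625},{"hand":0,"dx":-90,"dy":0,"dz":-192,"yaw":0.75},{"hand":0,"dx":-105,"dy":0,"dz":-224,"yaw":0.87},{"hand":0,"dx":-120,"dy":0,"dz":-256,"yaw":0.99},{"hand":0,"dx":-127,"dy":0,"dz":-271,"yaw":1.11},{"hand":0,"dx":-127,"dy":0,"dz":-271,"yaw":1.23},{"hand":0,"dx":-127,"dy":0,"dz":-271,"yaw":1.35},{"hand":0,"dx":-127,"dy":0,"dz":-271,"yaw":1.47}]'; python3 go.py 665 163.5 130 -24.8
```

```text
clock: 14.63
position: [0.6638, 0.1632, 0.1388]
tool_rot: [-1.572, 0.002, -0.028]
force: [-0.7, -0.0, -1.2]
grip_width: 0.0853
t 14.63 pos [663.8 163.2 138.8] rot [-1.572  0.002 -0.028] q [-0.09  0.74 -0.38  1.49  0.31  0.98 -0.59] force [-0.7 -0.  -1.2] w 85.3
dx 1.1 dy 8.8 dz 0.4 yaw 0.405 dist 9 rows 0.2 / 3.2
```

```bash
python3 -m crank '[{"hand":0,"dx":1,"dy":5,"dz":0,"yaw":0.12},{"hand":0,"dx":1,"dy":8,"dz":0,"yaw":0.24},{"hand":0,"dx":1,"dy":8,"dz":0,"yaw":0.36},{"hand":0,"dx":1,"dy":8,"dz":0,"yaw":0.405},{"hand":0,"dx":1,"dy":8,"dz":0,"yaw":0.405},{"hand":0,"dx":1,"dy":8,"dz":0,"yaw":0.405},{"hand":0,"dx":1,"dy":8,"dz":0,"yaw":0.405}]'; python3 go.py 665 163.5 14 -24.8; python3 snap.py w14
```

```text
clock: 15.22
position: [0.665, 0.1636, 0.132]
tool_rot: [-1.572, 0.001, -0.425]
force: [-0.3, -1.1, -0.7]
grip_width: 0.0856
t 15.22 pos [665.  163.6 132. ] rot [-1.572e+00  1.000e-03 -4.250e-01] q [-0.15  0.73 -0.28  1.5   0.23  0.94 -0.93] force [-0.3 -1.1 -0.7] w 85.6
dx 0.0 dy 118.0 dz -0.1 yaw 0.008 dist 118 rows 2.8 / 0.1
```

View pics/w14.png

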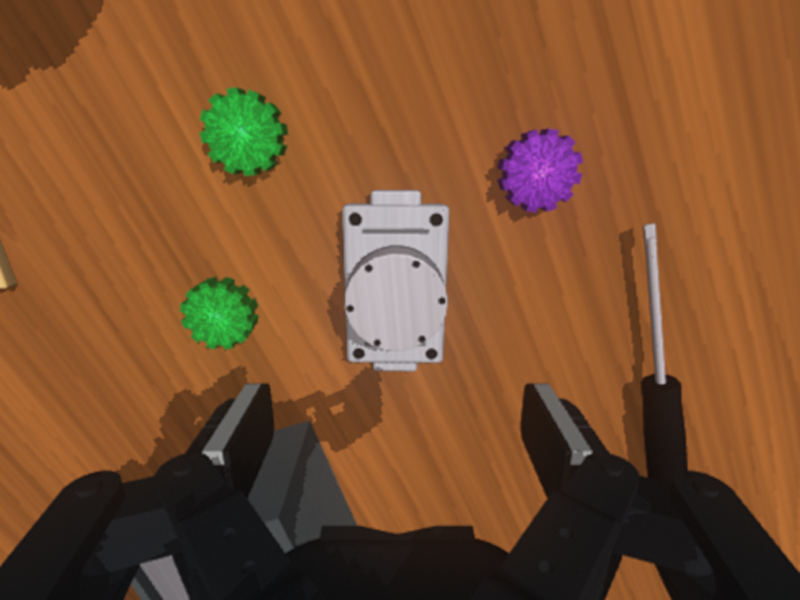

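Run:
```python
from h import *
import json
ci=json.load(open('pics/w14.json'))
f=lambda p:(np.array(p,float)+.5)*.64-.5
print('drum',unproj(ci,f([(396,302),(344,302),(448,302)]),.038)*1000)
H=unproj(ci,f([(355,219),(436,219),(431,354),(358,354)]),.014)*1000;print('cov',H.mean(0), H)
```

```text
drum [[665.03526895 164.15400402  38.        ]
 [637.75673119 176.47671292  38.        ]
 [692.30795286 151.83393951  38.        ]]
cov [664.16217162 163.95059468  14.        ] [[660.8479357  214.2005384   14.        ]
 [704.76319878 194.35339428  14.        ]
 [667.50253071 113.69650243  14.        ]
 [623.53502128 133.55194359  14.        ]]
```

```bash
python3 -m crank '[{"hand":0,"dx":0,"dy":35,"dz":0,"yaw":0},{"hand":0,"dx":0,"dy":70,"dz":0,"yaw":0},{"hand":0,"dx":0,"dy":95,"dz":0,"yaw":0},{"hand":0,"dx":0,"dy":108,"dz":0,"yaw":0},{"hand":0,"dx":0,"dy":114,"dz":0,"yaw":0},{"hand":0,"dx":0,"dy":114,"dz":0,"yaw":0},{"hand":0,"dx":0,"dy":114,"dz":0,"yaw":0},{"hand":0,"dx":0,"dy":114,"dz":0,"yaw":0}]'; python3 go.py 665 163.8 14 -24.8
```

```text
clock: 15.93
position: [0.6663, 0.1639, 0.0205]
tool_rot: [-1.569, -0.002, -0.427]
force: [-0.4, -0.0, 0.6]
grip_width: 0.0856
t 15.93 pos [666.3 163.9  20.5] rot [-1.569 -0.002 -0.427] q [-0.17  0.88 -0.25  1.54  0.28  0.76 -0.97] force [-0.4 -0.   0.6] w 85.6
dx -1.1 dy 6.5 dz -0.6 yaw 0.006 dist 7 rows 0.2 / 0.0
```

```bash
python3 -m crank '[{"hand":0,"dx":-0.8,"dy":3,"dz":0,"yaw":0},{"hand":0,"dx":-0.8,"dy":3,"dz":0,"yaw":0},{"hand":0,"dx":-0.8,"dy":3,"dz":0,"yaw":0},{"hand":0.2,"dx":-0.8,"dy":3,"dz":0,"yaw":0},{"hand":0.3,"dx":-0.8,"dy":3,"dz":0,"yaw":0},{"hand":1,"dx":-0.8,"dy":3,"dz":0,"yaw":0},{"hand":1,"dx":-0.8,"dy":3,"dz":0,"yaw":0},{"hand":1,"dx":-0.8,"dy":3,"dz":0,"yaw":0},{"hand":1,"dx":-0.8,"dy":3,"dz":0,"yaw":0}]' 60; python3 go.py 665 163.8 14 -24.8; python3 snap.py w15
```

```text
clock: 16.68
position: [0.6646, 0.164, 0.0164]
tool_rot: [-1.571, -0.0, -0.427]
force: [-2.7, -0.3, 8.4]
grip_width: 0.058
t 16.68 pos [664.6 164.   16.4] rot [-1.571 -0.    -0.427] q [-0.18  0.88 -0.25  1.54  0.28  0.75 -0.97] force [-2.7 -0.3  8.4] w 58.0
dx 0.4 dy 2.4 dz -0.1 yaw 0.006 dist 2 rows 0.1 / 0.0
```

View pics/w15.png

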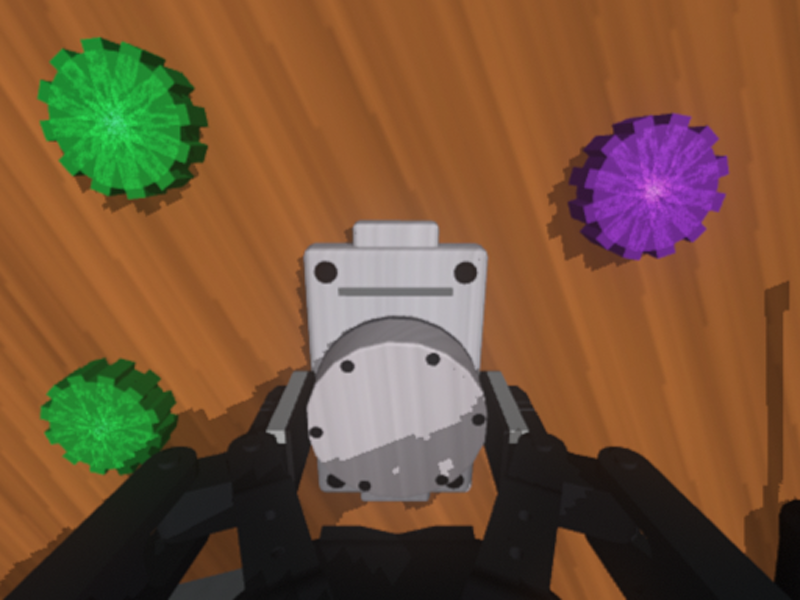

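```bash
python3 -m crank '[{"hand":1,"dx":0,"dy":-8,"dz":0,"yaw":0},{"hand":1,"dx":0,"dy":-25,"dz":0,"yaw":0},{"hand":1,"dx":0,"dy":-55,"dz":0,"yaw":0},{"hand":1,"dx":0,"dy":-90,"dz":0,"yaw":0},{"hand":1,"dx":0,"dy":-125,"dz":0,"yaw":0},{"hand":1,"dx":0,"dy":-135,"dz":0,"yaw":0},{"hand":1,"dx":0,"dy":-135,"dz":0,"yaw":0}]' 80; python3 go.py 440.5 -340.5 150 -24.8; python3 snap.py w16
```

```text
clock: 17.32
position: [0.666, 0.1643, 0.1543]
tool_rot: [-1.568, -0.004, -0.427]
force: [0.8, 0.7, -3.1]
grip_width: 0.0574
t 17.32 pos [666.  164.3 154.3] rot [-1.568 -0.004 -0.427] q [-0.15  0.71 -0.29  1.48  0.22  0.98 -0.93] force [ 0.8  0.7 -3.1] w 57.4
dx 3.9 dy 4.3 dz -552.9 yaw 0.006 dist 553 rows 13.3 / 0.0
```

View pics/w16.png

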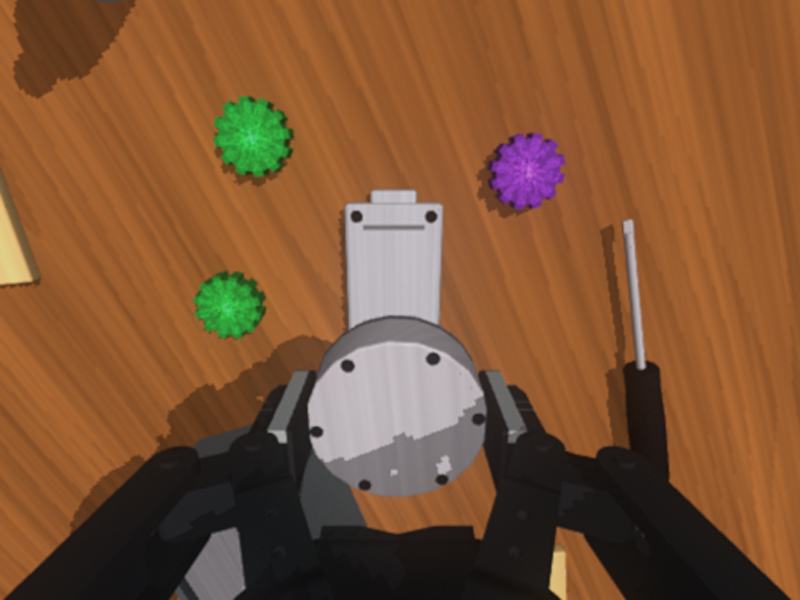

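```bash
python3 -m crank '[{"hand":1,"dx":0,"dy":0,"dz":-25,"yaw":0},{"hand":1,"dx":0,"dy":0,"dz":-60,"yaw":0},{"hand":1,"dx":1,"dy":0,"dz":-98,"yaw":0},{"hand":1,"dx":1,"dy":0,"dz":-137,"yaw":0},{"hand":1,"dx":1,"dy":0,"dz":-176,"yaw":0},{"hand":1,"dx":2,"dy":0,"dz":-215,"yaw":0},{"hand":1,"dx":2,"dy":0,"dz":-254,"yaw":0},{"hand":1,"dx":2,"dy":0,"dz":-293,"yaw":0},{"hand":1,"dx":3,"dy":0,"dz":-332,"yaw":0},{"hand":1,"dx":3,"dy":0,"dz":-371,"yaw":0},{"hand":1,"dx":3,"dy":0,"dz":-410,"yaw":0},{"hand":1,"dx":3,"dy":0,"dz":-440,"yaw":0}]' ; python3 go.py 440.5 -340.5 150 -24.8
```

```text
clock: 18.37
position: [0.4823, -0.2403, 0.1491]
tool_rot: [-1.572, 0.003, -0.429]
force: [1.0, -1.0, -2.9]
grip_width: 0.0576
t 18.37 pos [ 482.3 -240.3  149.1] rot [-1.572  0.003 -0.429] q [ 0.56  0.51 -0.29  1.89  0.2   0.77 -0.26] force [ 1.  -1.  -2.9] w 57.6
dx 3.6 dy -0.9 dz -108.5 yaw 0.004 dist 109 rows 2.6 / 0.0
```

```bash
python3 -m crank '[{"hand":1,"dx":2,"dy":10,"dz":-35,"yaw":0},{"hand":1,"dx":2,"dy":20,"dz":-70,"yaw":0},{"hand":1,"dx":2,"dy":30,"dz":-95,"yaw":0},{"hand":1,"dx":2,"dy":30,"dz":-109,"yaw":0},{"hand":1,"dx":2,"dy":30,"dz":-109,"yaw":0},{"hand":1,"dx":2,"dy":30,"dz":-109,"yaw":0},{"hand":1,"dx":2,"dy":30,"dz":-109,"yaw":0},{"hand":1,"dx":2,"dy":30,"dz":-109,"yaw":0}]' ; python3 go.py 440.5 -340.5 13 -24.8; python3 snap.py w17
```

```text
clock: 19.03
position: [0.4422, -0.3366, 0.1204]
tool_rot: [-1.57, 0.001, -0.426]
force: [0.5, -0.2, -3.5]
grip_width: 0.0576
t 19.03 pos [ 442.2 -336.6  120.4] rot [-1.57e+00  1.00e-03 -4.26e-01] q [ 0.74  0.57 -0.27  1.87  0.21  0.73 -0.07] force [ 0.5 -0.2 -3.5] w 57.6
dx 0.1 dy 107.4 dz -4.2 yaw 0.007 dist 107 rows 2.6 / 0.1
```

View pics/w17.png

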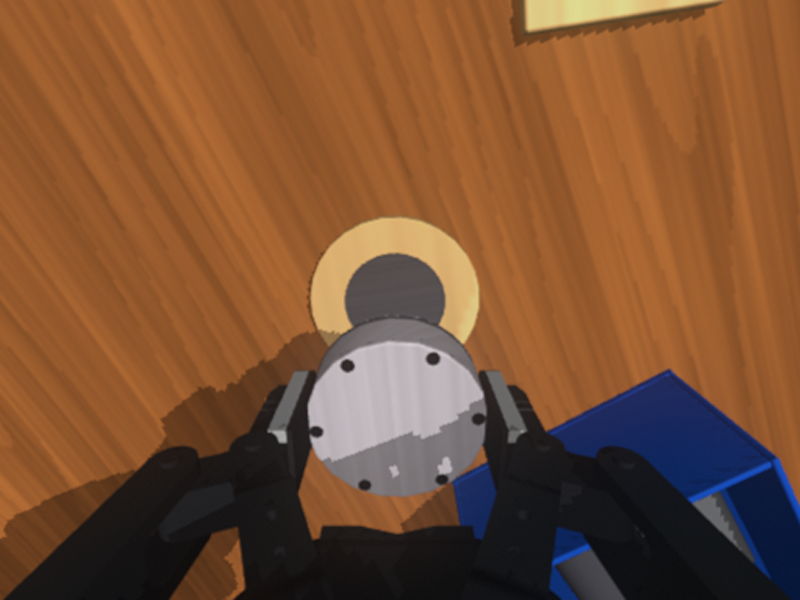

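Run:
```python
from h import *
import json
ci=json.load(open('pics/w17.json'))
f=lambda p:(np.array(p,float)+.5)*.64-.5
a=unproj(ci,f([(395,217),(310,297),(480,297),(395,254),(345,300),(445,300)]),.01)*1000; print(a.round(1))
for c in ((.4405,-.3405),(.4425,-.339)):
  t=np.linspace(0,2*np.pi,73); 
  for r in (.052,.030):
    p=proj(ci,np.c_[c[0]+r*np.cos(t),c[1]+r*np.sin(t),0*t+.01])/.64; print(c,r,p.min(0),p.max(0))
print('drum in hand',unproj(ci,f([(397,420),(308,415),(487,415)]),.1204-.0024+.024)*1000)
```

```text
[[ 460.8 -293.6   10. ]
 [ 393.1 -316.5   10. ]
 [ 488.1 -359.4   10. ]
 [ 451.8 -313.4   10. ]
 [ 411.8 -327.1   10. ]
 [ 467.8 -352.4   10. ]]
(0.4405, -0.3405) 0.052 [311.58203368 215.17601988] [481.03842287 375.51380325]
(0.4405, -0.3405) 0.03 [347.46025674 252.55930255] [445.07599824 344.82078269]
(0.4425, -0.339) 0.052 [313.3296802 211.3360853] [483.23423853 372.52527265]
(0.4425, -0.339) 0.03 [349.2928155  248.92742892] [447.17191739 341.677539  ]
drum in hand [[ 442.86913261 -336.0783904   142.        ]
 [ 417.3882009  -322.47398434  142.        ]
 [ 470.19624574 -346.36572212  142.        ]]
```

```bash
python3 -m crank '[{"hand":1,"dx":-0.5,"dy":30,"dz":-4,"yaw":0},{"hand":1,"dx":-0.5,"dy":62,"dz":-5.5,"yaw":0},{"hand":1,"dx":-0.5,"dy":82,"dz":-5.5,"yaw":0},{"hand":1,"dx":-0.5,"dy":93,"dz":-5.5,"yaw":0},{"hand":1,"dx":-0.5,"dy":99,"dz":-5.5,"yaw":0},{"hand":1,"dx":-0.5,"dy":102,"dz":-5.5,"yaw":0},{"hand":1,"dx":-0.5,"dy":103,"dz":-5.5,"yaw":0},{"hand":1,"dx":-0.5,"dy":103,"dz":-5.5,"yaw":0},{"hand":1,"dx":-0.5,"dy":103,"dz":-5.5,"yaw":0},{"hand":1,"dx":-0.5,"dy":103,"dz":-5.5,"yaw":0}]' ; python3 go.py 439.5 -341.3 12.6 -24.8
```

```text
clock: 19.92
position: [0.4395, -0.3429, 0.0186]
tool_rot: [-1.571, -0.001, -0.427]
force: [0.3, -0.7, -2.8]
grip_width: 0.057
t 19.92 pos [ 439.5 -342.9   18.6] rot [-1.571e+00 -1.000e-03 -4.270e-01] q [ 0.71  0.73 -0.21  1.91  0.28  0.53 -0.12] force [ 0.3 -0.7 -2.8] w 57.0
dx -0.6 dy 6.0 dz 1.5 yaw 0.006 dist 6 rows 0.2 / 0.0
```

```bash
python3 -m crank '[{"hand":1,"dx":0,"dy":2,"dz":1,"yaw":0},{"hand":1,"dx":0,"dy":4,"dz":1,"yaw":0},{"hand":1,"dx":0,"dy":4.5,"dz":1,"yaw":0},{"hand":1,"dx":0,"dy":4.5,"dz":1,"yaw":0},{"hand":1,"dx":0,"dy":4.5,"dz":1,"yaw":0},{"hand":1,"dx":0,"dy":4.5,"dz":1,"yaw":0}]' ; python3 go.py 439.5 -341.3 12.6 -24.8
```

```text
clock: 20.42
position: [0.4395, -0.3417, 0.0133]
tool_rot: [-1.571, 0.0, -0.427]
force: [-0.8, -0.5, -3.5]
grip_width: 0.0574
t 20.42 pos [ 439.5 -341.7   13.3] rot [-1.571  0.    -0.427] q [ 0.7   0.74 -0.21  1.91  0.28  0.52 -0.13] force [-0.8 -0.5 -3.5] w 57.4
dx -0.1 dy 0.7 dz 0.4 yaw 0.006 dist 1 rows 0.0 / 0.0
```

```bash
python3 -m crank '[{"hand":1,"dx":0,"dy":1,"dz":0,"yaw":0},{"hand":1,"dx":0,"dy":1,"dz":0,"yaw":0},{"hand":0.25,"dx":0,"dy":1,"dz":0,"yaw":0},{"hand":0.15,"dx":0,"dy":1,"dz":0,"yaw":0},{"hand":0,"dx":0,"dy":1,"dz":0,"yaw":0},{"hand":0,"dx":0,"dy":1,"dz":0,"yaw":0},{"hand":0,"dx":0,"dy":-25,"dz":0,"yaw":0},{"hand":0,"dx":0,"dy":-60,"dz":0,"yaw":0},{"hand":0,"dx":0,"dy":-95,"dz":0,"yaw":0},{"hand":0,"dx":0,"dy":-130,"dz":0,"yaw":0},{"hand":0,"dx":0,"dy":-130,"dz":0,"yaw":0},{"hand":0,"dx":0,"dy":-130,"dz":0,"yaw":0}]'; python3 go.py 665 164.2 140 -24.7; python3 snap.py w18
```

```text
clock: 21.42
position: [0.4402, -0.3424, 0.1452]
tool_rot: [-1.572, -0.004, -0.427]
force: [-0.0, -0.7, -0.4]
grip_width: 0.0853
t 21.42 pos [ 440.2 -342.4  145.2] rot [-1.572 -0.004 -0.427] q [ 0.76  0.53 -0.28  1.85  0.2   0.78 -0.06] force [-0.  -0.7 -0.4] w 85.3
dx -5.4 dy 5.2 dz 554.2 yaw 0.004 dist 554 rows 13.3 / 0.0
```

View pics/w18.png

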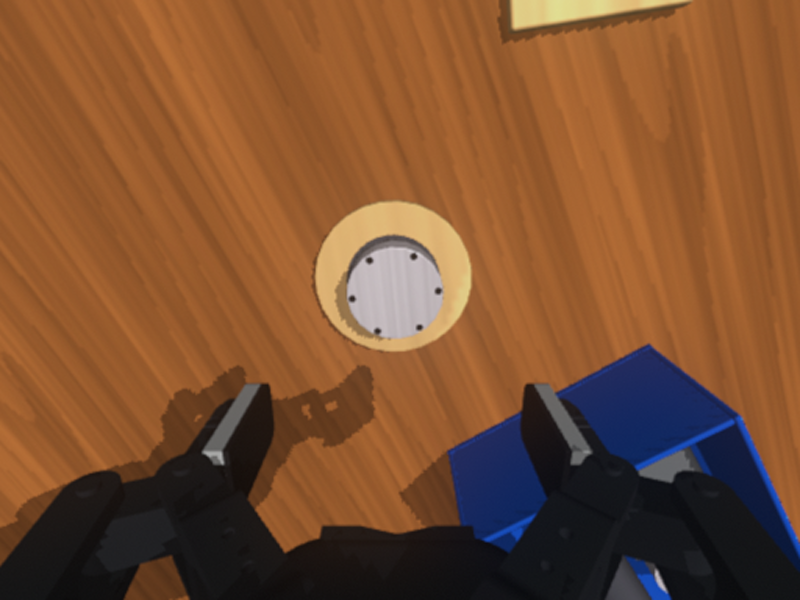

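Run:
```python
from h import *
import json
ci=json.load(open('pics/w18.json'))
f=lambda p:(np.array(p,float)+.5)*.64-.5
t=np.linspace(0,2*np.pi,73)
def fit(lo,hi,r,z):
    from scipy.optimize import least_squares
    g=lambda c:(lambda p:np.r_[p.min(0)-lo,p.max(0)-hi])(proj(ci,np.c_[c[0]+r*np.cos(t),c[1]+r*np.sin(t),0*t+z])/.64)
    s=least_squares(g,[.44,-.34]); return s.x*1000,s.fun
print('board',fit((314,201),(472,352),.052,.01)); print('drum',fit((347,246),(443,340),.030,.034))
```

```text
board (array([ 439.0801917, -341.1458098]), array([ 0.67108202,  0.22428432, -0.67378854, -0.37465312]))
drum (array([ 439.59343957, -343.20329663]), array([-0.85902396,  0.61983539,  0.85770216, -0.64595944]))
```

```bash
python3 -m crank '[{"hand":0,"dx":0,"dy":0,"dz":35,"yaw":0},{"hand":0,"dx":-1,"dy":0,"dz":75,"yaw":0},{"hand":0,"dx":-1,"dy":0,"dz":115,"yaw":0},{"hand":0,"dx":-2,"dy":0,"dz":155,"yaw":0},{"hand":0,"dx":-2,"dy":0,"dz":195,"yaw":0},{"hand":0,"dx":-3,"dy":0,"dz":235,"yaw":0},{"hand":0,"dx":-3,"dy":0,"dz":275,"yaw":0},{"hand":0,"dx":-4,"dy":0,"dz":315,"yaw":0},{"hand":0,"dx":-4,"dy":0,"dz":355,"yaw":0},{"hand":0,"dx":-5,"dy":0,"dz":395,"yaw":0},{"hand":0,"dx":-5,"dy":0,"dz":435,"yaw":0},{"hand":0,"dx":-5,"dy":0,"dz":460,"yaw":0}]'; python3 go.py 665 164.2 135 -24.7
```

```text
clock: 22.47
position: [0.6256, 0.0837, 0.1417]
tool_rot: [-1.57, 0.002, -0.424]
force: [0.8, -0.1, 0.4]
grip_width: 0.0856
t 22.47 pos [625.6  83.7 141.7] rot [-1.57   0.002 -0.424] q [-0.03  0.65 -0.3   1.65  0.23  0.88 -0.84] force [ 0.8 -0.1  0.4] w 85.6
dx 2.9 dy 6.7 dz 89.6 yaw 0.007 dist 90 rows 2.2 / 0.1
```

```bash
python3 -m crank '[{"hand":0,"dx":1,"dy":3,"dz":35,"yaw":0},{"hand":0,"dx":2,"dy":6,"dz":65,"yaw":0},{"hand":0,"dx":2.5,"dy":6,"dz":85,"yaw":0},{"hand":0,"dx":2.5,"dy":6,"dz":88,"yaw":0},{"hand":0,"dx":2.5,"dy":6,"dz":88,"yaw":0},{"hand":0,"dx":2.5,"dy":6,"dz":88,"yaw":0},{"hand":0,"dx":2.5,"dy":6,"dz":88,"yaw":0},{"hand":0,"dx":2.5,"dy":6,"dz":88,"yaw":0}]'; python3 go.py 665 164.2 0 -24.7; python3 snap.py w19
python3 - <<'E'
from h import *
im=cv2.imread('pics/w19_raw.png'); a=im[110:250,170:330]
cv2.imwrite('pics/w19c.png',cv2.resize(a,None,fx=4,fy=4,interpolation=cv2.INTER_CUBIC))
E
```

```text
clock: 23.13
position: [0.664, 0.1568, 0.1371]
tool_rot: [-1.572, 0.0, -0.428]
force: [0.4, -0.6, 0.7]
grip_width: 0.0858
t 23.13 pos [664.  156.8 137.1] rot [-1.572  0.    -0.428] q [-0.14  0.72 -0.29  1.5   0.23  0.95 -0.92] force [ 0.4 -0.6  0.7] w 85.8
dx -2.2 dy 137.1 dz 7.2 yaw 0.003 dist 137 rows 3.3 / 0.0
```

View pics/w19c.png

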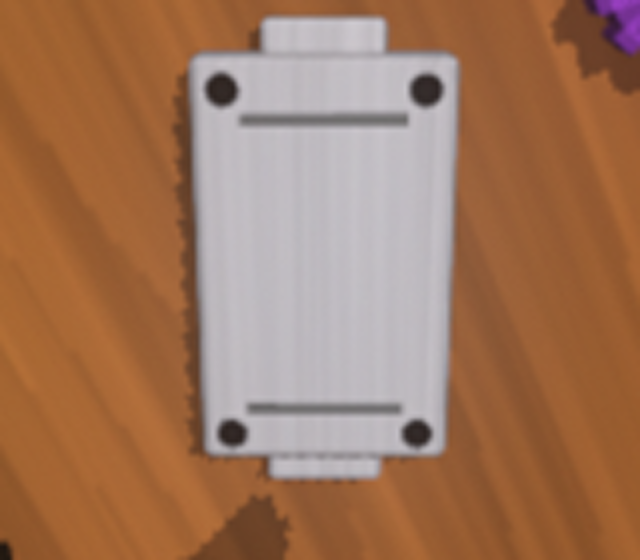

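```bash
python3 - <<'E'
from h import *
import json
ci=json.load(open('pics/w19.json'))
A=lambda p:(np.array(p,float)+.5)/4-.5+[170,110]
H=unproj(ci,A([(222,90),(427,90),(417,433),(232,433)]),.014)*1000
C=unproj(ci,A([(191,55),(458,55),(445,455),(205,455)]),.014)*1000
print(H.mean(0),C.mean(0),np.rad2deg(np.arctan2(*((H[1]+C[1]-H[0]-C[0]))[1::-1])),np.rad2deg(np.arctan2(*((C[2]-C[3]))[1::-1])),np.linalg.norm(C[1]-C[0]))
E
python3 go.py 665 164.2 0 -24.7
```

```text
[664.41832762 164.13487745  14.        ] [664.8378777  164.88915892  14.        ] -24.538193894867725 -24.535021257958505 62.09694941174594
t 23.18 pos [664.1 156.9 137.3] rot [-1.571 -0.    -0.428] q [-0.14  0.72 -0.29  1.5   0.23  0.95 -0.93] force [ 0.2 -1.   0.1] w 85.4
dx -2.2 dy 137.3 dz 7.0 yaw 0.003 dist 138 rows 3.3 / 0.0
```

```bash
python3 -m crank '[{"hand":0,"dx":-2.3,"dy":35,"dz":5,"yaw":0},{"hand":0,"dx":-2.3,"dy":70,"dz":7,"yaw":0},{"hand":0,"dx":-2.3,"dy":100,"dz":7,"yaw":0},{"hand":0,"dx":-2.3,"dy":118,"dz":7,"yaw":0},{"hand":0,"dx":-2.3,"dy":128,"dz":7,"yaw":0},{"hand":0,"dx":-2.3,"dy":132,"dz":7,"yaw":0},{"hand":0,"dx":-2.3,"dy":132,"dz":7,"yaw":0},{"hand":0,"dx":-2.3,"dy":132,"dz":7,"yaw":0},{"hand":0,"dx":-2.3,"dy":132,"dz":7,"yaw":0},{"hand":0,"dx":-2.3,"dy":132,"dz":7,"yaw":0}]'; python3 go.py 664.7 164.4 -1 -24.54
```

```text
clock: 24.02
position: [0.6657, 0.1655, 0.0066]
tool_rot: [-1.57, -0.001, -0.427]
force: [-0.2, -0.6, 0.1]
grip_width: 0.0855
t 24.02 pos [665.7 165.5   6.6] rot [-1.57e+00 -1.00e-03 -4.27e-01] q [-0.18  0.89 -0.25  1.54  0.29  0.74 -0.98] force [-0.2 -0.6  0.1] w 85.5
dx -0.4 dy 7.6 dz -1.4 yaw 0.001 dist 8 rows 0.2 / 0.0
```

```bash
python3 -m crank '[{"hand":0,"dx":-0.5,"dy":3,"dz":-0.5,"yaw":0},{"hand":0,"dx":-0.5,"dy":5,"dz":-0.5,"yaw":0},{"hand":0,"dx":-0.5,"dy":5.5,"dz":-0.5,"yaw":0},{"hand":0,"dx":-0.5,"dy":5.5,"dz":-0.5,"yaw":0},{"hand":0,"dx":-0.5,"dy":5.5,"dz":-0.5,"yaw":0},{"hand":0,"dx":-0.5,"dy":5.5,"dz":-0.5,"yaw":0}]'; python3 go.py 664.7 164.4 -1 -24.54
```

```text
clock: 24.52
position: [0.6643, 0.1652, -0.0002]
tool_rot: [-1.571, -0.0, -0.427]
force: [0.9, 0.5, 0.5]
grip_width: 0.0853
t 24.52 pos [ 6.643e+02  1.652e+02 -2.000e-01] rot [-1.571 -0.    -0.427] q [-0.18  0.9  -0.25  1.54  0.29  0.73 -0.98] force [0.9 0.5 0.5] w 85.3
dx 0.7 dy 0.8 dz -0.6 yaw 0.001 dist 1 rows 0.0 / 0.0
```

```bash
python3 -m crank '[{"hand":0.15,"dx":0.5,"dy":0,"dz":-0.5,"yaw":0},{"hand":0.2,"dx":0.5,"dy":0,"dz":-0.5,"yaw":0},{"hand":0.3,"dx":0.5,"dy":0,"dz":-0.5,"yaw":0},{"hand":1,"dx":0.5,"dy":0,"dz":-0.5,"yaw":0},{"hand":1,"dx":0.5,"dy":0,"dz":-0.5,"yaw":0},{"hand":1,"dx":0.5,"dy":0,"dz":-0.5,"yaw":0},{"hand":1,"dx":0.5,"dy":0,"dz":-0.5,"yaw":0}]' 70; python3 go.py 664.7 164.4 -1 -24.54; python3 snap.py w20
```

```text
clock: 25.1
position: [0.6647, 0.1644, 0.0005]
tool_rot: [-1.571, -0.0, -0.427]
force: [-3.2, -1.0, 9.7]
grip_width: 0.0621
t 25.10 pos [6.647e+02 1.644e+02 5.000e-01] rot [-1.571 -0.    -0.427] q [-0.18  0.9  -0.25  1.54  0.29  0.73 -0.98] force [-3.2 -1.   9.7] w 62.1
dx 0.0 dy 1.5 dz -0.0 yaw 0.001 dist 2 rows 0.0 / 0.0
```

View pics/w20.png

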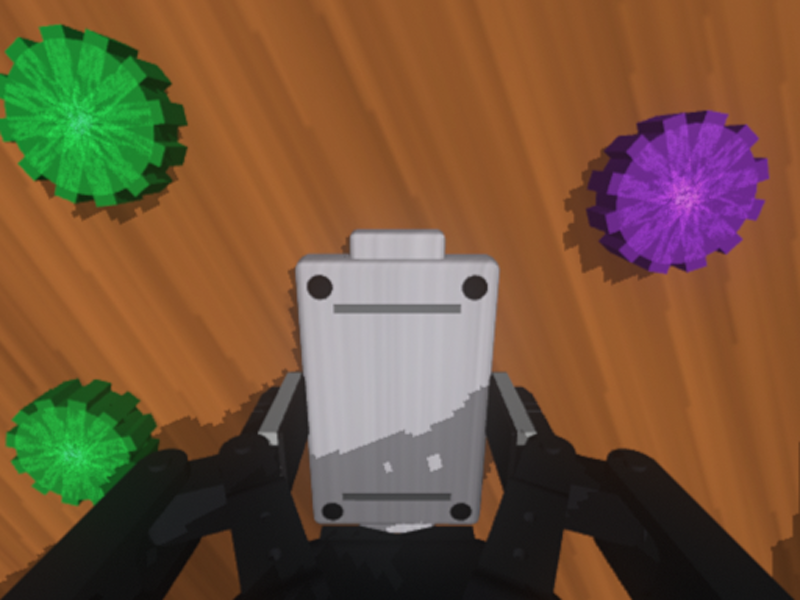

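```bash
python3 -m crank '[{"hand":1,"dx":0,"dy":-5,"dz":0,"yaw":0},{"hand":1,"dx":0,"dy":-15,"dz":0,"yaw":0},{"hand":1,"dx":0,"dy":-35,"dz":0,"yaw":0},{"hand":1,"dx":0,"dy":-65,"dz":0,"yaw":0},{"hand":1,"dx":0,"dy":-100,"dz":0,"yaw":0},{"hand":1,"dx":0,"dy":-125,"dz":0,"yaw":0},{"hand":1,"dx":0,"dy":-130,"dz":0,"yaw":0},{"hand":1,"dx":0,"dy":-130,"dz":0,"yaw":0}]' 90; python3 go.py 629.9 -178.8 130 -16.6; python3 snap.py w21
```

```text
clock: 25.82
position: [0.6655, 0.1647, 0.1323]
tool_rot: [-1.569, -0.003, -0.427]
force: [-0.1, 0.1, -2.4]
grip_width: 0.0611
t 25.82 pos [665.5 164.7 132.3] rot [-1.569 -0.003 -0.427] q [-0.15  0.73 -0.29  1.5   0.24  0.94 -0.94] force [-0.1  0.1 -2.4] w 61.1
dx 110.0 dy 2.3 dz -327.4 yaw -0.138 dist 345 rows 8.3 / 1.1
```

View pics/w21.png

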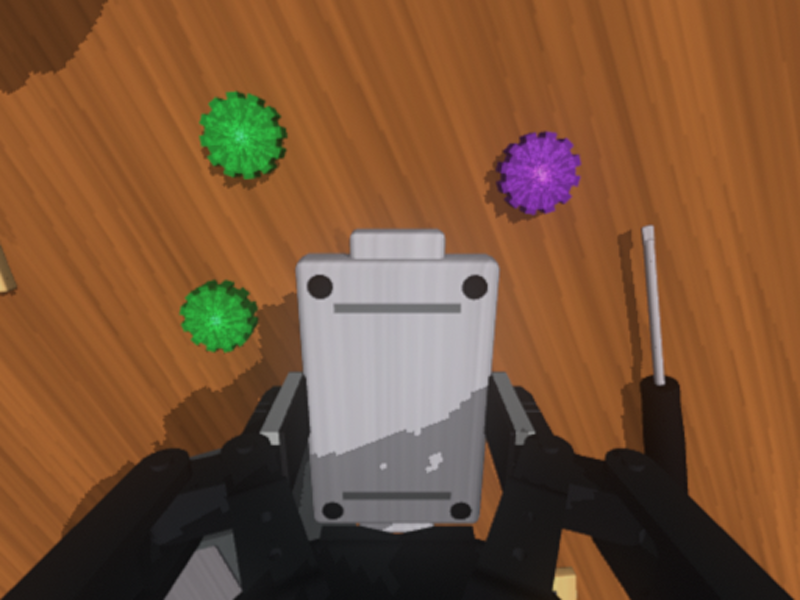

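```bash
python3 -m crank '[{"hand":1,"dx":7,"dy":0,"dz":-20,"yaw":0},{"hand":1,"dx":17,"dy":0,"dz":-52,"yaw":-0.03},{"hand":1,"dx":29,"dy":0,"dz":-88,"yaw":-0.06},{"hand":1,"dx":42,"dy":0,"dz":-125,"yaw":-0.09},{"hand":1,"dx":55,"dy":0,"dz":-163,"yaw":-0.12},{"hand":1,"dx":68,"dy":0,"dz":-201,"yaw":-0.138},{"hand":1,"dx":81,"dy":0,"dz":-240,"yaw":-0.138},{"hand":1,"dx":93,"dy":0,"dz":-278,"yaw":-0.138},{"hand":1,"dx":103,"dy":0,"dz":-307,"yaw":-0.138},{"hand":1,"dx":110,"dy":0,"dz":-327,"yaw":-0.138},{"hand":1,"dx":110,"dy":0,"dz":-327,"yaw":-0.138},{"hand":1,"dx":110,"dy":0,"dz":-327,"yaw":-0.138}]';python3 -m crank '[{"hand":1,"dx":0,"dy":0,"dz":0,"yaw":0},{"hand":1,"dx":0,"dy":0,"dz":0,"yaw":0},{"hand":1,"dx":0,"dy":0,"dz":0,"yaw":0}]'; python3 go.py 629.9 -178.8 130 -16.6; python3 snap.py w22
```

```text
clock: 26.87
position: [0.6281, -0.1799, 0.128]
tool_rot: [-1.571, 0.003, -0.291]
force: [0.3, 1.5, -2.5]
grip_width: 0.061
clock: 27.12
position: [0.6293, -0.1773, 0.1294]
tool_rot: [-1.57, 0.001, -0.287]
force: [0.1, 0.3, -2.3]
grip_width: 0.0611
t 27.12 pos [ 629.3 -177.3  129.4] rot [-1.57e+00  1.00e-03 -2.87e-01] q [ 0.39  0.7  -0.32  1.59  0.26  0.9  -0.31] force [ 0.1  0.3 -2.3] w 61.1
dx 1.0 dy -0.6 dz -1.2 yaw 0.002 dist 2 rows 0.0 / 0.0
```

View pics/w22.png

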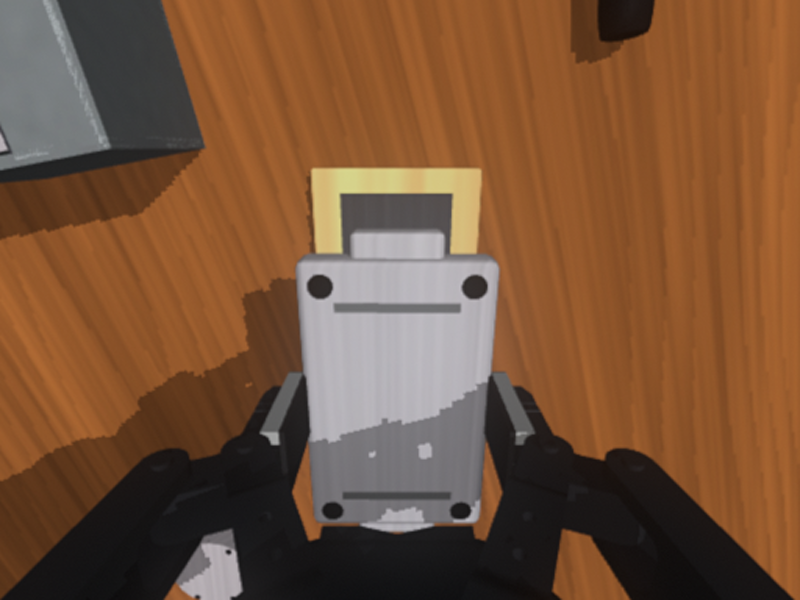

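```bash
python3 - <<'E'
from h import *
import json
ci=json.load(open('pics/w22.json'))
f=lambda p:(np.array(p,float)+.5)*.64-.5
C=unproj(ci,f([(312,169),(481,169),(341,194),(452,194)]),.01)*1000; print(C.round(1))
yd=lambda a,b:np.array([-(b-a)[1],(b-a)[0]])/np.linalg.norm((b-a)[:2])
n=yd(C[0],C[1]); print('centre', (C[0]+C[1])[:2]/2-75*n, (C[2]+C[3])[:2]/2-61*n, np.rad2deg(np.arctan2(n[1],n[0])))
H=unproj(ci,f([(320,287),(475,287),(460,511),(333,511)]),.1294-.0005+.014)*1000; print('cover',H.mean(0),np.rad2deg(np.arctan2(*((H[0]+H[1]-H[2]-H[3]))[1::-1])))
E
python3 go.py 629.9 -178.8 130 -16.6
```

```text
[[ 603.4  -93.5   10. ]
 [ 696.9 -121.2   10. ]
 [ 614.9 -111.6   10. ]
 [ 677.4 -130.1   10. ]]
centre [ 628.92283853 -179.26899982] [ 628.89229912 -179.37030455] 73.54398961135637
cover [ 629.61415155 -178.11816102  142.9       ] 73.32523167592457
t 27.17 pos [ 629.3 -177.5  129.5] rot [-1.571  0.    -0.288] q [ 0.39  0.7  -0.32  1.59  0.26  0.9  -0.31] force [-0.   0.3 -2.4] w 61.2
dx 0.9 dy -0.5 dz -1.0 yaw 0.002 dist 1 rows 0.0 / 0.0
```

```bash
python3 -m crank '[{"hand":1,"dx":0.4,"dy":25,"dz":-1.4,"yaw":0},{"hand":1,"dx":0.4,"dy":55,"dz":-1.4,"yaw":0},{"hand":1,"dx":0.4,"dy":80,"dz":-1.4,"yaw":0},{"hand":1,"dx":0.4,"dy":97,"dz":-1.4,"yaw":0},{"hand":1,"dx":0.4,"dy":106,"dz":-1.4,"yaw":0},{"hand":1,"dx":0.4,"dy":111,"dz":-1.4,"yaw":0},{"hand":1,"dx":0.4,"dy":114,"dz":-1.4,"yaw":0},{"hand":1,"dx":0.4,"dy":114,"dz":-1.4,"yaw":0},{"hand":1,"dx":0.4,"dy":114,"dz":-1.4,"yaw":0},{"hand":1,"dx":0.4,"dy":114,"dz":-1.4,"yaw":0},{"hand":1,"dx":0.4,"dy":114,"dz":-1.4,"yaw":0}]'; python3 go.py 629.3 -179 10.7 -16.6
```

```text
clock: 28.08
position: [0.6296, -0.1803, 0.0166]
tool_rot: [-1.571, -0.001, -0.289]
force: [0.1, -0.1, -2.0]
grip_width: 0.0606
t 28.08 pos [ 629.6 -180.3   16.6] rot [-1.571e+00 -1.000e-03 -2.890e-01] q [ 0.37  0.85 -0.28  1.63  0.32  0.71 -0.36] force [ 0.1 -0.1 -2. ] w 60.6
dx -0.7 dy 5.9 dz 1.1 yaw 0.001 dist 6 rows 0.1 / 0.0
```

```bash
python3 -m crank '[{"hand":1,"dx":0,"dy":2,"dz":0.7,"yaw":0},{"hand":1,"dx":0,"dy":4,"dz":0.7,"yaw":0},{"hand":1,"dx":0,"dy":4.5,"dz":0.7,"yaw":0},{"hand":1,"dx":0,"dy":4.5,"dz":0.7,"yaw":0},{"hand":1,"dx":0,"dy":4.5,"dz":0.7,"yaw":0},{"hand":1,"dx":0,"dy":4.5,"dz":0.7,"yaw":0}]'; python3 go.py 629.3 -179 10.7 -16.6
```

```text
clock: 28.58
position: [0.6294, -0.1795, 0.0113]
tool_rot: [-1.571, -0.0, -0.289]
force: [0.1, -0.5, -3.1]
grip_width: 0.0608
t 28.58 pos [ 629.4 -179.5   11.3] rot [-1.571 -0.    -0.289] q [ 0.36  0.85 -0.28  1.63  0.32  0.7  -0.36] force [ 0.1 -0.5 -3.1] w 60.8
dx -0.3 dy 0.6 dz 0.4 yaw 0.001 dist 1 rows 0.0 / 0.0
```

```bash
python3 -m crank '[{"hand":1,"dx":0,"dy":1,"dz":0.3,"yaw":0},{"hand":1,"dx":0,"dy":1,"dz":0.3,"yaw":0},{"hand":0.2,"dx":0,"dy":1,"dz":0.3,"yaw":0},{"hand":0.1,"dx":0,"dy":1,"dz":0.3,"yaw":0},{"hand":0,"dx":0,"dy":1,"dz":0.3,"yaw":0},{"hand":0,"dx":0,"dy":1,"dz":0.3,"yaw":0},{"hand":0,"dx":0,"dy":-15,"dz":0.3,"yaw":0},{"hand":0,"dx":0,"dy":-45,"dz":0.3,"yaw":0},{"hand":0,"dx":0,"dy":-85,"dz":0.3,"yaw":0},{"hand":0,"dx":0,"dy":-125,"dz":0.3,"yaw":0},{"hand":0,"dx":0,"dy":-150,"dz":0.3,"yaw":0},{"hand":0,"dx":0,"dy":-150,"dz":0.3,"yaw":0}]'; python3 go.py 629.3 -179 200 -16.6; python3 snap.py w23; python3 snap.py s23 scene
```

```text
clock: 29.58
position: [0.6319, -0.1796, 0.1673]
tool_rot: [-1.57, -0.008, -0.289]
force: [-0.9, -0.3, -0.0]
grip_width: 0.0852
t 29.58 pos [ 631.9 -179.6  167.3] rot [-1.57  -0.008 -0.289] q [ 0.4   0.65 -0.33  1.56  0.25  0.96 -0.3 ] force [-0.9 -0.3 -0. ] w 85.2
dx -2.7 dy -32.7 dz -0.1 yaw 0.000 dist 33 rows 0.8 / 0.0
```

View pics/w23.png

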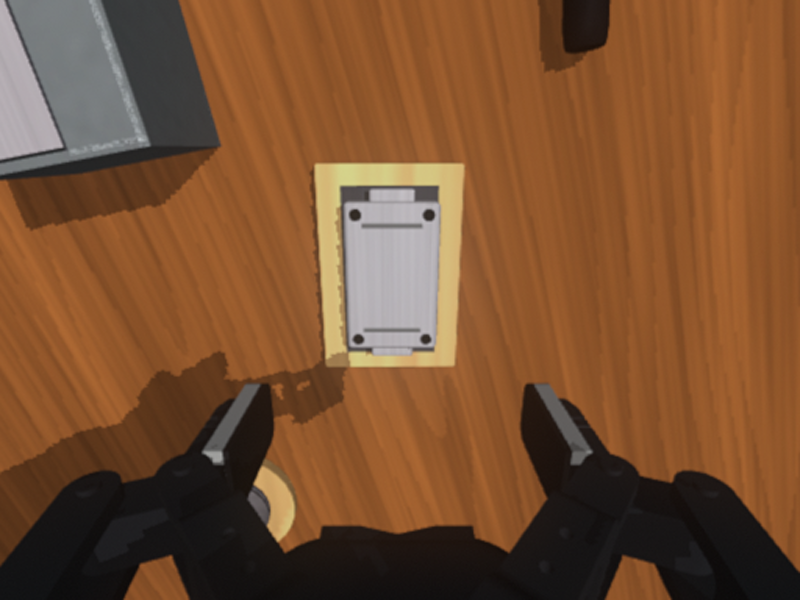

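View pics/s23.png

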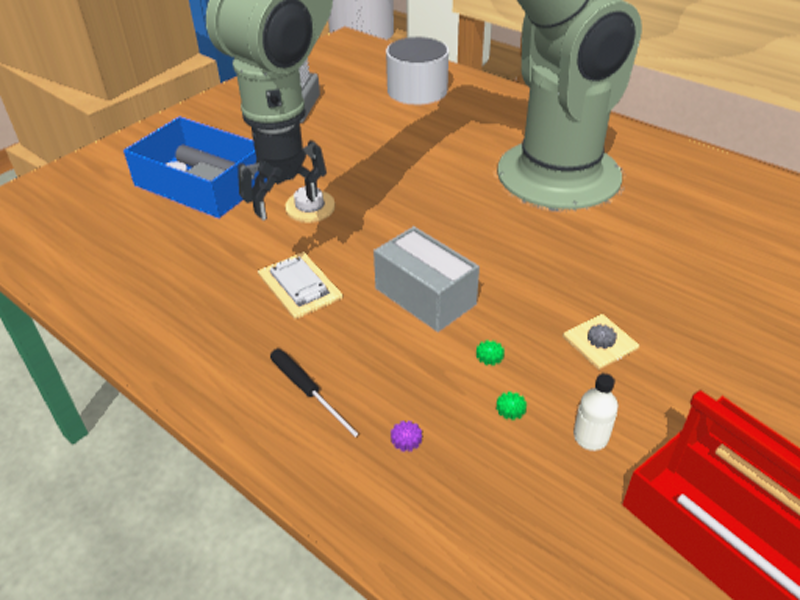

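```bash
python3 - <<'E'
from h import *
import json
ci=json.load(open('pics/w23.json'))
f=lambda p:(np.array(p,float)+.5)*.64-.5
H=unproj(ci,f([(355,215),(429,215),(426,339),(358,339)]),.024)*1000
B=unproj(ci,f([(315,164),(464,164),(454,367),(327,367)]),.010)*1000
for P in(H,B): print(P.mean(0),np.rad2deg(np.arctan2(*((P[0]+P[1]-P[2]-P[3]))[1::-1])))
ci=json.load(open('pics/w13.json'))
print('sprocket',unproj(ci,f([(396,285)]),.024)*1000,'board',unproj(ci,f([(341,198),(478,228),(445,352),(318,328)]),.01).mean(0)*1000)
E
python3 -m crank '[{"hand":0,"dx":0,"dy":-20,"dz":0,"yaw":0},{"hand":0,"dx":0,"dy":-30,"dz":0,"yaw":0},{"hand":0,"dx":0,"dy":-30,"dz":0,"yaw":0},{"hand":0,"dx":0,"dy":-30,"dz":0,"yaw":0},{"hand":0,"dx":0,"dy":-30,"dz":0,"yaw":0}]'; python3 -c "
from workcell import bot
print(bot.job_done())"
```

```text
[ 630.11444255 -179.94263022   24.        ] 73.22062034820392
[ 628.99965267 -178.82560856   10.        ] 73.40927292156795
sprocket [[410.56817732 323.93650322  24.        ]] board [411.31677273 323.53068444  10.        ]
clock: 30.1
position: [0.6291, -0.1791, 0.1902]
tool_rot: [-1.571, 0.001, -0.289]
force: [-0.6, -0.4, 0.9]
grip_width: 0.0855
the job is handed in; nothing more can be done
None
```

I took the stack apart in the required order and handed the job in at 30.1 s (limit 109 s). The hand-in reports no verdict.

| Part | Where it is now | Last check |
|---|---|---|
| Piston | In the scrap box, let go about 62 mm below the box top | The flap looked shut in the pictures, including the last scene view; its angle was not measured |
| Sprocket | Square board | About 1 mm from the board's middle |
| Drum | Round board | About 2 mm from the board's middle |
| Cover | Oblong board | About 1.6 mm from the middle, 0.2° off the board's long direction |

The last scene view, taken just before I raised the arm and handed in, showed all three parts lying flat, the oil bottle standing in its place and the gripper clear of everything.

- **Refused move:** one call was refused for leaving out some of the row values, and nothing moved. I typed it again in full.
- **Arm lag:** the arm settled up to about 6 mm behind its targets. I let it settle and corrected before each grasp, release and placing.

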